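Stand the finished panels up against the fence and pack them in the tote

TASK

The finished panels lie flat in the catch tray that belongs to the glass grinder. Stand every one of them up by pushing it against the tray's fence and tipping it onto its edge until it leans on the fence, and when all of them stand there together, move them into the tote, each on edge in a slot of its own, right down on the bottom. Leave the solder spool and the nippers where they are.

Things in the scene. Friction and masses are not known exactly. Their poses are not given: they have to be found in the camera images.
- catch_tray: fixed grey catch tray, 250 (its x) x 400 (its y) mm, origin under its centre on the bench, x away from the robot within 5 degrees. Flat floor 6 mm up, open front (-x), end rims 16 mm high. Along the back an aluminium fence 6 mm thick: foot of its face at tray x = +95 mm, face leaning back (to +x) by 16 degrees, upper edge 66 mm above the bench
- tote: fixed dark wooden tote with a light slotted insert, 190 (its x) x 136 (its y) mm, left of the tray, turned up to 18 degrees; origin under its centre on the bench. Three slots along its y at tote x = -60, 0, +60 mm, each 24 mm wide, 124 mm long; slot bottoms 6 mm, insert top 52 mm, side walls 56 mm above the bench
- panel_1_mid (a point): panel 1: flat cast panel, white, 110 (its x) x 100 (its y) x 14 mm, 0.2-0.4 kg, or absent. Starts lying smooth face up, its x roughly along tray x. Back rebated: upper 8 mm full size, lower 6 mm only 96 x 86, so the rim overhangs the floor by 7 mm at 6 mm height. Too wide to grip flat; on edge, grip its thickness at the top. Point: middle, half-way through; z = normal of the smooth face
- panel_2_mid (a point): panel 2: the same as panel 1. Tipped against the fence, a panel stays leaning there only once it is some 8 degrees or more past upright; before that it falls back flat. At rest it leans 16 to 25 degrees
- panel_3_mid (a point): panel 3: the same as panel 1
- solder_spool: loose reel of solder about 62 x 93 x 46 mm on the bench behind the tray; not to be moved
- lead_nippers: loose pair of nippers with black handles, about 64 x 157 x 13 mm, on the bench to the left; not to be moved

How it is judged:
On the way:
1. all the panels stand on edge together, leaning on the fence of the catch tray (angle between panel_1_mid's own z axis and vertical between 1.4 and 2.3 rad and x of panel_1_mid in the frame of catch_tray between 0.075 and 0.13 m and z of panel_1_mid in the frame of catch_tray between 0.04 and 0.08 m and angle between panel_2_mid's own z axis and vertical between 1.4 and 2.3 rad and x of panel_2_mid in the frame of catch_tray between 0.075 and 0.13 m and z of panel_2_mid in the frame of catch_tray between 0.04 and 0.08 m and angle between panel_3_mid's own z axis and vertical between 1.4 and 2.3 rad and x of panel_3_mid in the frame of catch_tray between 0.075 and 0.13 m and z of panel_3_mid in the frame of catch_tray between 0.04 and 0.08 m), for 0.3 s.
At the end, for the whole second after the job is handed in: every panel present stands on edge in the tote (within about 20 degrees of upright), its foot down on the bottom of a slot (middle 45 to 73 mm above the bench), within the tote's length and 30 mm of its centre line (x of panel_1_mid in the frame of tote between -0.085 and 0.085 m and y of panel_1_mid in the frame of tote between -0.03 and 0.03 m and z of panel_1_mid in the frame of tote between 0.045 and 0.073 m and angle between panel_1_mid's own z axis and vertical between 1.2 and 1.94 rad and x of panel_2_mid in the frame of tote between -0.085 and 0.085 m and y of panel_2_mid in the frame of tote between -0.03 and 0.03 m and z of panel_2_mid in the frame of tote between 0.045 and 0.073 m and angle between panel_2_mid's own z axis and vertical between 1.2 and 1.94 rad and x of panel_3_mid in the frame of tote between -0.085 and 0.085 m and y of panel_3_mid in the frame of tote between -0.03 and 0.03 m and z of panel_3_mid in the frame of tote between 0.045 and 0.073 m and angle between panel_3_mid's own z axis and vertical between 1.2 and 1.94 rad); the robot touches nothing.
It fails at once if the solder spool is disturbed (moved over 30 mm) (distance of solder_spool from where it was at the start of the episode above 0.03 m).
It fails at once if the nippers are disturbed (moved over 30 mm) (distance of lead_nippers from where it was at the start of the episode above 0.03 m).
Of panel_1, panel_2, panel_3 only 2 to 3 are there at a start; the rules pass over those that are not, and their reading is None.
At some moment in a run one of panel_1, panel_2, panel_3 may be knocked a few centimetres aside while the robot is not near it.
It also fails if it takes over 210 s, if anything falls off the work surface, if the arm or the gripper's body presses on something with over 40 N, if the wrist force passes 120 N, or if a joint passes its speed limit or range.

ROBOT

A 6-joint arm with a two-finger parallel gripper is mounted at the origin on a cart in front of the work surface, level with it; the furniture and walls round the work are solid. World frame = base frame: x ahead of the robot, y to its left, z up, the work surface at z = 0. Lengths are in m, angles in rad, forces in N, time in s.
With the tool pointing down it reaches from about 0.375 to 0.925 m from the base axis. Payload 5.7 kg.
Tool frame: the origin (TCP) lies midway between the tips of the shut fingers; the grasp point (between the pads) lies 19 mm behind it; z points along the fingers, x is the direction in which the jaws open and shut, and the axes are right-handed (so a half turn about z gives the same grasp; the last joint's range is limited). The gripper opens to 88 mm and grips with 3 to 60 N. Pads are 20 mm wide; open, the fingers measure 115 mm over their backs; the gripper's body (75 mm by 178 mm) begins 61 mm behind the grasp point.
Start: joints at [1.231, 0.359, 1.51, -0, 1.272, -0.115], TCP at [0.134, 0.585, 0.223] pointing down, gripper open.
Joint ranges: [-2.97, 2.97], [-1.01, 2.36], [0.21, 2.38], [-0.96, 4.11], [0.2, 2.71], [-2.98, 2.98]. Speed limits (rad/s): [2.39, 2.39, 3.14, 3.14, 3.14, 3.14].

INTERFACE

Orientations are given as a unit quaternion [x, y, z, w].
In Python, from bench import move_ptp, servo_line, goto_joints, move_gripper, sleep, inverse_kinematics, capture, PlanningError, close_job, spot_in, silhouettes, current_clock, current_joint_pos, current_qvel, current_joint_torque, current_position, current_orientation, current_force, current_torque, current_finger_gap gives the robot as it stands. Calls block until the motion is done:
- move_ptp(position, orientation): joint-space move of the TCP to a pose.
- servo_line(position, orientation=None, rate=0.15, contact_N=None): straight line of the TCP; orientation=None keeps the orientation; rate is the mean speed in m/s. With contact_N (N) it stops when the force on the tool has changed by that much, and returns True; else False.
- goto_joints(angles): joint-space move.
- move_gripper(opening): finger opening in m; the grip force is fixed at half the most; returns when the fingers have stopped.
- sleep(seconds).
- inverse_kinematics(position, orientation): joint angles nearest the present ones, or None.
- capture(name): name is "scene" or "top" or "wrist"; returns a dict with "image" (400x640x3 uint8, blue, green, red), "range_z" (400x640 float32, m along the optical axis (not along the pixel's ray), 0 where there is no reading), "intrinsics" (3x3 intrinsics, pixels), "R" (3x3) and "t" (3): a world point X has camera coordinates R X + t. Camera axes: x right, y down, z forward; pixel columns grow to the right and rows downward; lengths in m; the calibration is good to about 2 mm. The wrist camera is an equidistant fisheye: a pixel r from the principal point sees the ray r / f radians off the axis. A picture is of the moment at which its call begins.
A pose or a line that the arm cannot do raises PlanningError and nothing moves.
- close_job(): hands the job in, once; it reports no verdict.
Trained networks look in the newest picture that a camera, given by its name, has taken for a name from the list of things; names that differ only in an ending like _2 or _b are one class to them, and where a whole thing is asked for, a point or a joint stands for the part that bears it (a point fixed in the world has none). Each returns a list of dicts, best first, with "conf" (0 to 1); they miss things now and then, are a little off and sometimes report something else, mostly with a low value. They report only what shows in the picture. A call takes as long as a camera call.
- spot_in(camera, query): "xy" ([column, row] in pixels, amid what is visible of it).
- silhouettes(camera, query): "region" (400x640 bool, what is visible of it) and "xy" ([column, row] in pixels, amid what is visible of it).
Readings, each from a call of its own:
- current_clock(): time.
- current_joint_pos(): joint angles.
- current_qvel(): joint speeds.
- current_joint_torque(): joint torques, N m.
- current_position(): TCP position.
- current_orientation(): TCP orientation.
- current_force(): force on the tool from outside, world axes, zero at the start.
- current_torque(): the same for the moment, N m.
- current_finger_gap(): finger opening in m.
Only numpy, scipy, OpenCV 4.12 (cv2) and the standard library are available. Lean on these libraries where they do the work, as an engineer would, in place of code of your own. Each camera call takes 0.05 s, during which the arm holds its last target.

## Working session

There is one attempt and no reset: what is moved stays moved. The work goes in short steps, each a Python script; the robot and the scene stay as the last script left them, time stands still between calls to the robot, and variables do not carry over. Pictures are saved under pics/ and viewed, and the job is handed in when it is done.

```bash
ls -la; mkdir -p pics; python3 - <<'E'
from bench import *
import cv2,numpy as np
for n in ["scene","top","wrist"]:
    c=capture(n); cv2.imwrite(f"pics/{n}0.png",c["image"]); np.savez(f"pics/{n}0.npz",**c)
    print(n,c["intrinsics"].tolist(),(-c["R"].T@c["t"]).round(3), c["R"].round(3).tolist())
print(current_clock(),current_position(),current_orientation())
E
```

```text
total 12
drwxr-xr-x  3 agent agent 4096 Dec  7 13:35 .
drwxr-xr-x 23 root  root  4096 Dec  7 13:35 ..
drwxr-xr-x  2 agent agent 4096 Dec  7 13:35 pics
scene [[364.66992308559185, 0.0, 316.19102256785635], [0.0, 364.66992308559185, 200.4520406857668], [0.0, 0.0, 1.0]] [ 0.228 -0.543  0.746] [[0.863, -0.504, 0.003], [-0.347, -0.598, -0.723], [0.366, 0.623, -0.691]]
top [[369.94745918571624, 0.0, 319.8164918872607], [0.0, 369.94745918571624, 204.31632436563345], [0.0, 0.0, 1.0]] [0.359 0.071 1.049] [[0.034, -0.999, -0.0], [-0.977, -0.033, -0.209], [0.208, 0.008, -0.978]]
wrist [[309.70691628693146, 0.0, 316.72762172476024], [0.0, 309.70691628693146, 197.41744057452365], [0.0, 0.0, 1.0]] [0.059 0.601 0.385] [[0.223, 0.975, -0.001], [0.936, -0.214, 0.279], [0.272, -0.064, -0.96]]
0.15 [0.13356769 0.58440714 0.22202616] [ 7.81955172e-01  6.23334287e-01 -5.82767475e-04  3.68263922e-04]
```

View pics/top0.png

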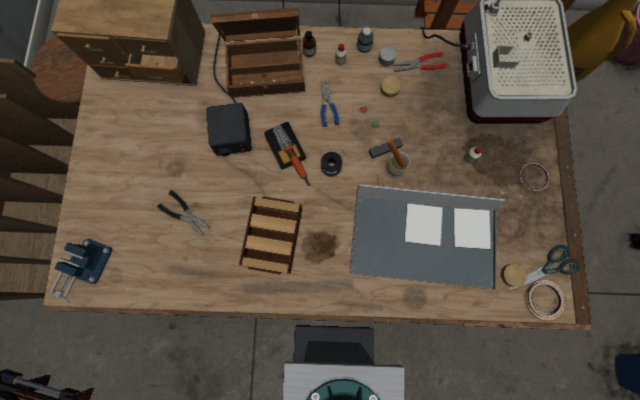

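View pics/scene0.png

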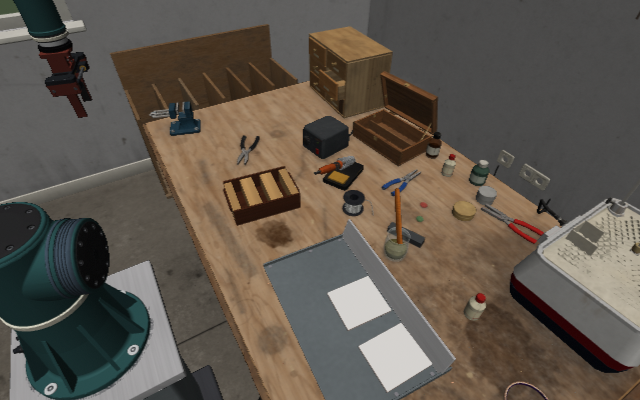

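View pics/wrist0.png

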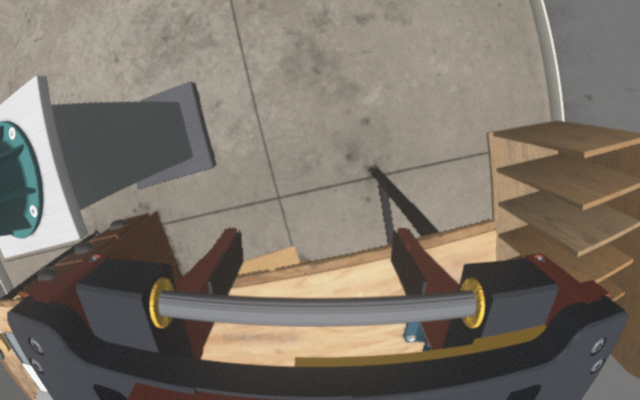

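Two white panels lie in the tray (top image, about (425,225) and (472,228)). The tote is at (272,236), the nippers at (185,212) and a black reel at (332,163). Next I'll measure their poses.

```bash
cat > h.py <<'E'
from bench import *
import cv2,numpy as np
from scipy.spatial.transform import Rotation as Rot
def cloud(c):
    K=c["intrinsics"];z=c["range_z"];v,u=np.mgrid[0:400,0:640]
    P=np.stack([(u-K[0,2])/K[0,0]*z,(v-K[1,2])/K[1,1]*z,z],-1)
    return (P-c["t"])@c["R"], z>0
def proj(c,X):
    Y=np.atleast_2d(X)@c["R"].T+c["t"]; K=c["intrinsics"]
    return np.c_[Y[:,0]/Y[:,2]*K[0,0]+K[0,2],Y[:,1]/Y[:,2]*K[1,1]+K[1,2]]
E
python3 - <<'E'
from h import *
for n in ["top","scene"]:
    c=capture(n); P,ok=cloud(c)
    np.savez(f"pics/{n}1.npz",**c)
    b=ok&(abs(P[...,2])<.01); print(n,"bench z med",np.median(P[b][:,2]))
    for q in ["panel_1_mid","catch_tray","tote","solder_spool","lead_nippers"]:
        for s in silhouettes(n,q)[:4]:
            m=s["region"]&ok
            X=P[m]
            if len(X)<10: print(q,s["conf"],"few");continue
            z=np.median(X[:,2])
            r=cv2.minAreaRect(X[:,:2].astype(np.float32)*1000)
            print(n,q,round(s["conf"],2),np.round(s["xy"]),m.sum(),"zmed %.3f z5 %.3f z95 %.3f"%(z,*np.percentile(X[:,2],[5,95])),np.round(r[0]),np.round(r[1]),round(r[2],1))
            np.save(f"pics/{n}_{q}_{round(s['xy'][0])}.npy",m)
E
```

```text
top bench z med -0.0005839512712891636
top panel_1_mid 0.83 [424. 224.] 1393 zmed 0.019 z5 0.016 z95 0.022 [ 534. -215.] [104. 114.] 84.6
top catch_tray 0.77 [411. 247.] 9937 zmed 0.006 z5 0.003 z95 0.054 [ 503. -216.] [400. 262.] 86.2
top tote 0.69 [269. 232.] 3793 zmed 0.050 z5 0.003 z95 0.055 [492. 216.] [151. 214.] 82.9
top solder_spool 0.91 [333. 164.] 418 zmed 0.044 z5 0.001 z95 0.047 [701.  52.] [65. 60.] 12.7
top lead_nippers 0.79 [184. 213.] 455 zmed 0.010 z5 0.006 z95 0.014 [536. 474.] [150.  64.] 48.8
scene bench z med -0.0011344582589087214
scene panel_1_mid 0.93 [356. 305.] 1943 zmed 0.019 z5 0.017 z95 0.021 [ 532. -216.] [100. 110.] 84.1
scene panel_1_mid 0.19 [394. 356.] 2717 zmed 0.019 z5 0.017 z95 0.021 [ 528. -352.] [100. 117.] 87.6
scene catch_tray 0.86 [340. 321.] 15304 zmed 0.005 z5 0.003 z95 0.056 [ 515. -197.] [447. 279.] 85.7
scene tote 0.75 [262. 196.] 3118 zmed 0.047 z5 0.004 z95 0.054 [490. 241.] [209. 201.] 82.8
scene solder_spool 0.61 [354. 203.] 453 zmed 0.038 z5 0.001 z95 0.046 [699.  48.] [61. 57.] 56.3
scene lead_nippers 0.63 [242. 148.] 254 zmed 0.008 z5 -0.002 z95 0.012 [536. 463.] [146.  61.] 51.2
```

```bash
python3 - <<'E'
from h import *
for n in ["top","scene"]:
    c=dict(np.load(f"pics/{n}1.npz")); P,ok=cloud(c); X=P[ok]
    # fence
    m=(X[:,2]>.02)&(X[:,2]<.075)&(X[:,0]>.55)&(X[:,0]<.72)&(X[:,1]<-.02)&(X[:,1]>-.44)
    F=X[m]; 
    for lo,hi in [(.015,.03),(.03,.045),(.045,.06),(.06,.075)]:
        G=F[(F[:,2]>lo)&(F[:,2]<hi)]
        if len(G)<20: continue
        p=np.polyfit(G[:,1],G[:,0],1); r=G[:,0]-np.polyval(p,G[:,1])
        k=abs(r)<.006; p=np.polyfit(G[k,1],G[k,0],1)
        print(n,"fence z",lo,hi,len(G),"slope deg",np.degrees(np.arctan(p[0])).round(2),"x at y=-.2",np.polyval(p,-.2).round(4),"zmean",G[k,2].mean().round(4),"yr",G[:,1].min().round(3),G[:,1].max().round(3))
    # tote
    m=(X[:,2]>.044)&(X[:,2]<.065)&(X[:,0]>.35)&(X[:,0]<.64)&(X[:,1]>.05)&(X[:,1]<.36)
    T=X[m]; 
    lab=T[:,:2]
    r=cv2.minAreaRect(lab.astype(np.float32)*1000); print(n,"tote",len(T),np.round(r[0],1),np.round(r[1]),r[2])
    # panels
    m=(X[:,2]>.0145)&(X[:,2]<.026)&(X[:,0]>.44)&(X[:,0]<.6)&(X[:,1]<-.1)&(X[:,1]>-.43)
    H=X[m]; print(len(H), H[:,:2].min(0),H[:,:2].max(0))
c=dict(np.load("pics/top1.npz"))
im=c["image"];cv2.imwrite("pics/toptote.png",cv2.resize(im[180:300,220:330],None,fx=5,fy=5,interpolation=cv2.INTER_CUBIC))
cv2.imwrite("pics/toptray.png",cv2.resize(im[175:300,340:515],None,fx=4,fy=4,interpolation=cv2.INTER_CUBIC))
E
```

```text
top fence z 0.015 0.03 654 slope deg 14.62 x at y=-.2 0.6077 zmean 0.0232 yr -0.422 -0.026
top fence z 0.03 0.045 473 slope deg 4.91 x at y=-.2 0.6073 zmean 0.0378 yr -0.423 -0.025
top fence z 0.045 0.06 526 slope deg 5.2 x at y=-.2 0.6125 zmean 0.0535 yr -0.421 -0.026
top fence z 0.06 0.075 475 slope deg 5.74 x at y=-.2 0.6192 zmean 0.0638 yr -0.425 -0.027
top tote 2483 [485.1 210.8] [137. 201.] 82.67546844482422
2978 [ 0.44376164 -0.42230122] [ 0.59995181 -0.15895083]
scene fence z 0.015 0.03 848 slope deg 8.88 x at y=-.2 0.607 zmean 0.0245 yr -0.426 -0.028
scene fence z 0.03 0.045 945 slope deg 4.97 x at y=-.2 0.6075 zmean 0.0379 yr -0.427 -0.028
scene fence z 0.045 0.06 1032 slope deg 4.97 x at y=-.2 0.6119 zmean 0.053 yr -0.427 -0.03
scene fence z 0.06 0.075 703 slope deg 6.03 x at y=-.2 0.6193 zmean 0.0631 yr -0.427 -0.029
scene tote 1713 [485.7 206.7] [139. 202.] 82.15522003173828
5202 [ 0.46760164 -0.42738921] [ 0.59997887 -0.16170082]
```

View pics/toptote.png

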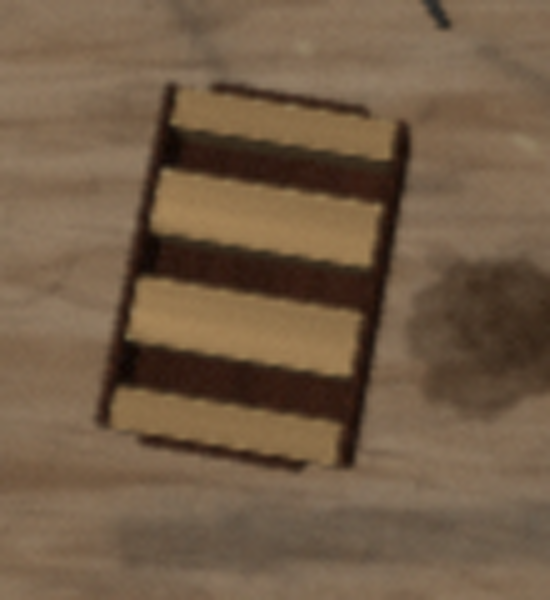

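View pics/toptray.png

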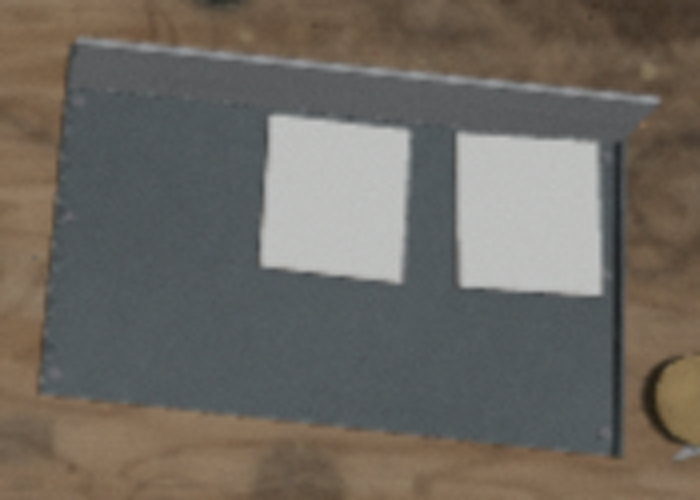

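```bash
cat >> h.py <<'E'
def q_of(zd,xd):
    z=np.array(zd,float);z/=np.linalg.norm(z);x=np.array(xd,float);x-=z*(x@z);x/=np.linalg.norm(x)
    return Rot.from_matrix(np.c_[x,np.cross(z,x),z]).as_quat()
E
python3 - <<'E'
from h import *
import math
print(inverse_kinematics([.42,-.3,.25],q_of([0,0,-1],[.86,-.5,0])))
try: move_ptp([.42,-.3,.25],q_of([0,0,-1],[.86,-.5,0]))
except PlanningError as e: print(e)
print(current_clock(),current_position(),current_force())
for k,g in enumerate([.03]):
    move_gripper(g); c=capture("scene"); np.savez("pics/fing.npz",**c)
    p=proj(c,current_position())[0]; print(p)
    u,v=int(p[0]),int(p[1]); im=c["image"][v-80:v+30,u-60:u+60]
    cv2.imwrite("pics/fing.png",cv2.resize(im,None,fx=5,fy=5,interpolation=cv2.INTER_CUBIC))
    w=capture("wrist"); cv2.imwrite("pics/fingw.png",w["image"])
print(current_clock())
E
```

```text
[-7.54140203e-01  2.12256184e-01  1.65124940e+00 -4.44089210e-16
  1.27808707e+00 -2.27512932e-01]
4.0 [ 0.42036378 -0.29951101  0.25000021] [-0.30480296 -0.12535541 -0.13777313]
[342.89835936 295.32567526]
5.1
```

View pics/fing.png

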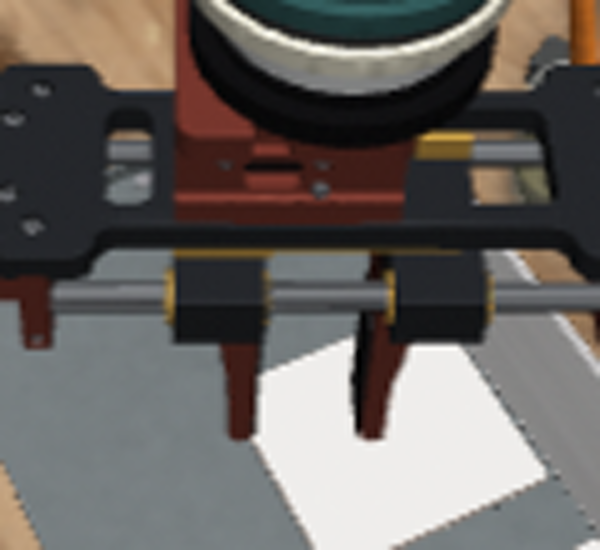

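View pics/fingw.png

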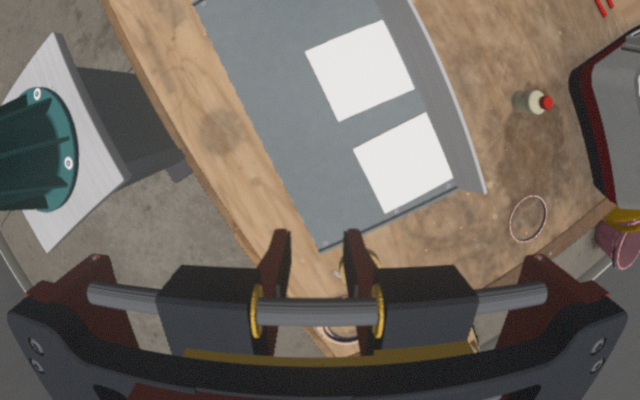

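```bash
python3 - <<'E'
from h import *
c=dict(np.load("pics/fing.npz")); P,ok=cloud(c)
R=Rot.from_quat(current_orientation()).as_matrix(); p=current_position()
T=(P-p)@R
m=ok&(T[...,2]>-.075)&(T[...,2]<.01)&(abs(T[...,0])<.05)&(abs(T[...,1])<.03)
X=T[m]*1000
for zb in range(-72,8,6):
    s=X[(X[:,2]>=zb)&(X[:,2]<zb+6)]
    for sg in (-1,1):
        t=s[s[:,0]*sg>0]
        if len(t)>2: print(zb,sg,len(t),"x",t[:,0].min().round(1),t[:,0].max().round(1),"y",t[:,1].min().round(1),t[:,1].max().round(1))
vv,uu=np.where(m); print(uu.min(),uu.max(),vv.min(),vv.max(), current_finger_gap())
E
```

```text
-72 1 4 x 15.8 16.7 y -1.2 12.8
-66 1 9 x 15.9 17.4 y -8.4 12.1
-60 1 15 x 15.0 19.1 y -7.3 13.1
-54 -1 9 x -27.5 -17.5 y 11.3 12.9
-54 1 17 x 14.3 25.6 y 3.2 12.8
-48 -1 16 x -27.4 -15.8 y 10.1 13.0
-48 1 26 x 14.3 25.7 y 5.5 13.1
-42 -1 20 x -25.9 -15.7 y 10.1 12.8
-42 1 22 x 14.4 25.0 y -4.9 13.0
-36 -1 14 x -25.7 -16.8 y 10.0 12.4
-36 1 22 x 14.3 23.8 y -0.5 12.7
-30 -1 14 x -24.1 -16.6 y 9.9 12.7
-30 1 15 x 14.3 23.3 y -7.3 12.7
-24 -1 11 x -23.9 -16.4 y 9.8 12.6
-24 1 22 x 14.4 22.1 y -7.1 12.6
-18 -1 15 x -23.8 -16.3 y 10.3 12.6
-18 1 18 x 14.3 22.9 y -2.3 12.9
-12 -1 14 x -23.7 -15.9 y 10.2 12.8
-12 1 19 x 14.3 23.4 y 4.2 12.6
-6 -1 12 x -23.4 -15.7 y 9.9 12.5
-6 1 18 x 14.5 22.4 y -9.3 12.5
326 363 266 302 0.02967410923022572
```

Each finger is about 8 mm thick at the tip, and the rim gap is 6 mm. If I shut the fingers and tilt the tool about 15°, the front tip corner fits under the rim edge. I'll compute the tipping path from the panel and fence geometry.

```bash
cat >> h.py <<'E'
TO=np.array([.5013,-.2169,0]); TY=np.radians(-5.0)
TR=Rot.from_euler('z',TY).as_matrix()
def t2w(p): return TO+TR@np.array(p,float)
def w2t(p): return (np.array(p,float)-TO)@TR
A=np.radians(15); FT=.008
def tipq(a=A,s=1): return q_of(TR@[np.sin(a),0,-np.cos(a)],TR@[s*np.cos(a),0,s*np.sin(a)])
POLY=np.array([(0,6),(0,14),(-110,14),(-110,6),(-103,6),(-103,0),(-7,0),(-7,6)])/1e3
def panel2d(phi):
    """panel outline in tray x,z when its front is lifted by phi and foot rests on floor + fence"""
    c,s=np.cos(phi),np.sin(phi)
    V=np.c_[POLY[:,0]*c+POLY[:,1]*s, -POLY[:,0]*s+POLY[:,1]*c]
    V[:,1]-=V[:,1].min()
    f=lambda V:(V[:,0]-V[:,1]*np.tan(np.radians(16)))[V[:,1]<=.0601].max()
    V[:,0]-=f(V)
    if phi>np.radians(85): # also fence top edge
        pass
    return V+[.095,.006]
def tipF(phi,d=.0035,a=A):
    """front tip corner F just touching the panel"""
    V=panel2d(phi); C=V[3]; F=C+d*np.array([np.sin(a),-np.cos(a)])
    face=np.array([-np.sin(a),np.cos(a)]); poly=(V*1e3).astype(np.float32)
    def hit(F):
        for k in np.linspace(0,.03,31):
            if cv2.pointPolygonTest(poly,tuple(map(float,(F+k*face)*1e3)),True)>0.02: return True
        E=(F-np.outer(np.linspace(0,.008,9),[np.cos(a),np.sin(a)]))*1e3
        return any(cv2.pointPolygonTest(poly,(float(e[0]),float(e[1])),True)>.02 for e in E)
    F=F+[.02,0]
    while hit(F): F=F-[.0002,0]
    return F
def F2tcp(F,y,a=A): return t2w([F[0]-FT*np.cos(a),y,F[1]-FT*np.sin(a)])
E
python3 - <<'E'
from h import *
for ph in range(0,111,10):
    V=panel2d(np.radians(ph)); F=tipF(np.radians(ph),d=.0012 if ph<1 else .0035)
    print(ph,"C",(V[3]*1e3).round(1),"F",(F*1e3).round(1),"foot",(V[:2]*1e3).round(1).tolist())
for s in (1,-1):
    for y in (.0043,-.132):
        qs=[inverse_kinematics(F2tcp(tipF(np.radians(ph)),y),tipq(s=s)) for ph in (0,30,60,90,105)]
        print(s,y,[None if q is None else np.round(q,2).tolist() for q in qs])
E
```

```text
0 C [-13.3  12. ] F [-12.8  10.8] foot [[96.7, 12.0], [96.7, 20.0]]
10 C [-12.   29.8] F [-10.9  26.4] foot [[96.3, 10.7], [97.7, 18.6]]
20 C [-8.  46.9] F [-6.9 43.5] foot [[95.3, 9.2], [98.1, 16.8]]
30 C [-1.8 62.7] F [-0.5 59.3] foot [[93.5, 7.7], [97.5, 14.6]]
40 C [ 7.4 76.8] F [ 8.7 73.4] foot [[91.6, 6.1], [96.8, 12.2]]
50 C [19.6 90.3] F [20.7 86.9] foot [[90.3, 6.0], [96.5, 11.1]]
60 C [ 34.2 101.3] F [55.1 97.9] foot [[89.2, 6.0], [96.1, 10.0]]
70 C [ 50.6 109.4] F [ 71.6 106. ] foot [[88.3, 6.0], [95.8, 8.7]]
80 C [ 68.4 114.3] F [ 89.3 110.9] foot [[87.5, 6.0], [95.4, 7.4]]
90 C [ 87. 116.] F [107.9 112.6] foot [[87.0, 6.0], [95.0, 6.0]]
100 C [106.2 115.7] F [127.1 112.3] foot [[87.1, 7.4], [95.0, 6.0]]
110 C [125.1 112.1] F [146.  108.7] foot [[87.5, 8.7], [95.0, 6.0]]
1 0.0043 [[-0.65, 0.5, 2.08, 0.4, 0.36, -0.92], [-0.63, 0.41, 2.03, 0.28, 0.5, -0.78], [-0.57, 0.39, 1.88, 0.2, 0.64, -0.63], [-0.53, 0.43, 1.76, 0.17, 0.72, -0.55], [-0.51, 0.46, 1.7, 0.16, 0.74, -0.52]]
1 -0.132 [[-0.88, 0.55, 1.93, 0.39, 0.5, -1.12], [-0.86, 0.47, 1.88, 0.31, 0.62, -1.01], [-0.79, 0.46, 1.75, 0.25, 0.74, -0.87], [-0.73, 0.5, 1.64, 0.22, 0.81, -0.78], [-0.7, 0.53, 1.58, 0.2, 0.83, -0.74]]
-1 0.0043 [[-0.65, 0.5, 2.08, 0.4, 0.36, 2.22], [-0.63, 0.41, 2.03, 0.28, 0.5, 2.36], [-0.57, 0.39, 1.88, 0.2, 0.64, 2.51], [-0.53, 0.43, 1.76, 0.17, 0.72, 2.59], [-0.51, 0.46, 1.7, 0.16, 0.74, 2.62]]
-1 -0.132 [[-0.88, 0.55, 1.93, 0.39, 0.5, 2.02], [-0.86, 0.47, 1.88, 0.31, 0.62, 2.13], [-0.79, 0.46, 1.75, 0.25, 0.74, 2.27], [-0.73, 0.5, 1.64, 0.22, 0.81, 2.36], [-0.7, 0.53, 1.58, 0.2, 0.83, 2.4]]
```

```bash
python3 - <<'E'
s=open('h.py').read()
s=s.replace("    F=F+[.02,0]\n    while hit(F): F=F-[.0002,0]\n","    F=F-[.02,0]\n    while not hit(F): F=F+[.0002,0]\n")
open('h.py','w').write(s)
E
python3 - <<'E'
from h import *
for ph in range(0,111,10):
    V=panel2d(np.radians(ph)); F=tipF(np.radians(ph),d=.0012 if ph<1 else .0035)
    print(ph,"C",(V[3]*1e3).round(1),"F",(F*1e3).round(1))
y=.0043
move_gripper(0)
F=np.array([-.050,.0106])
move_ptp(F2tcp(F+[0,.08],y),tipq())
servo_line(F2tcp(F+[0,.012],y),rate=.1)
hit=servo_line(F2tcp(F-[0,.006],y),rate=.01,contact_N=2)
print(hit,current_clock(),current_force(),w2t(current_position()),"gap",current_finger_gap())
E
```

```text
0 C [-13.3  12. ] F [-12.6  10.8]
10 C [-12.   29.8] F [-10.7  26.4]
20 C [-8.  46.9] F [-6.7 43.5]
30 C [-1.8 62.7] F [-0.3 59.3]
40 C [ 7.4 76.8] F [ 8.9 73.4]
50 C [19.6 90.3] F [20.9 86.9]
60 C [ 34.2 101.3] F [35.3 97.9]
70 C [ 50.6 109.4] F [ 51.8 106. ]
80 C [ 68.4 114.3] F [ 69.1 110.9]
90 C [ 87. 116.] F [ 87.1 112.6]
100 C [106.2 115.7] F [105.7 112.3]
110 C [125.1 112.1] F [122.  108.7]
True 8.5333 [-0.16684535  0.40279166  6.05368843] [-0.05766692  0.00435491  0.00765442] gap 0.0003970825042958873
```

```bash
cat >> h.py <<'E'
def Fnow(a=A):
    p=w2t(current_position()); return np.array([p[0]+FT*np.cos(a),p[2]+FT*np.sin(a)]),p[1]
E
python3 - <<'E'
from h import *
F,y=Fnow(); F=F+[0,.0009]
servo_line(F2tcp(F,y),rate=.02)
hit=servo_line(F2tcp([.01,F[1]],y),rate=.03,contact_N=8)
print(hit,current_clock(),(TR.T@current_force()).round(2),Fnow()[0]*1e3)
for d in (.001,.002):
    servo_line(F2tcp([Fnow()[0][0]+.001,F[1]],y),rate=.02); print((TR.T@current_force()).round(2),Fnow()[0]*1e3)
c=capture("scene"); cv2.imwrite("pics/s2.png",c["image"])
E
```

```text
True 9.9833 [0.3  0.44 0.39] [-15.05581537  10.11674197]
[-3.38 -2.05 -1.15] [-14.67310438  10.26276348]
[-4.81 -0.71 -0.74] [-14.62137638  10.18830456]
```

View pics/s2.png

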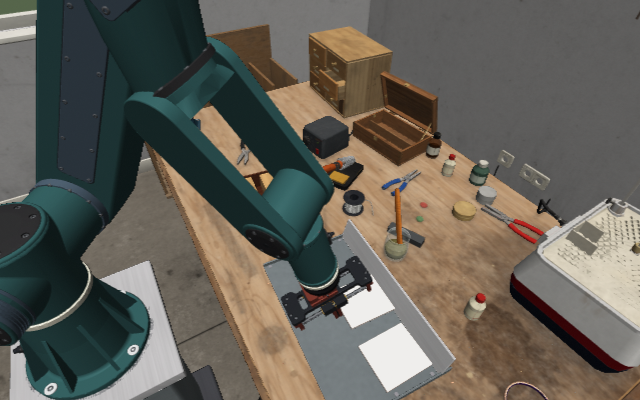

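```bash
python3 - <<'E'
from h import *
F,y=Fnow(); y=.0043
pre=np.array([.001,0])
servo_line(F2tcp(np.array([-.0126,F[1]])+pre,y),rate=.02); print((TR.T@current_force()).round(1),Fnow()[0]*1e3)
for ph in (4,8,12,17,22):
    f=tipF(np.radians(ph),d=.0015+min(.002,ph*2e-4))+pre
    servo_line(F2tcp(f,y),rate=.04); print(ph,(f*1e3).round(1),(TR.T@current_force()).round(1),(Fnow()[0]*1e3).round(1))
for n in ("scene","top"):
    c=capture(n); cv2.imwrite(f"pics/{n}3.png",c["image"])
print(current_clock())
E
```

```text
[-13.6  -5.    9. ] [-14.38353463   9.76188295]
4 [-11.2  16.9] [-11.   -3.3   0.1] [-14.4  15.9]
8 [-10.3  23.3] [-11.9  -4.3   0.2] [-13.8  22.2]
12 [-9.  29.9] [-12.9  -4.2   1.9] [-12.9  28.7]
17 [-7.  38.5] [-15.1  -5.3   2.3] [-11.   37.2]
22 [-4.7 46.8] [-13.9  -5.8   2.9] [-8.7 45.6]
12.5667
```

View pics/scene3.png

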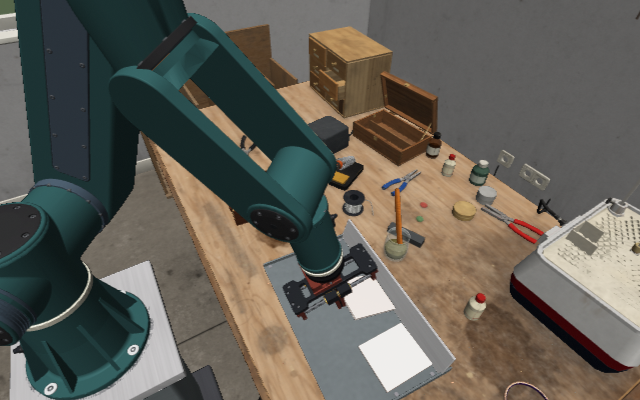

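```bash
python3 - <<'E'
from h import *
for n in ("scene","top"):
    c=capture(n); P,ok=cloud(c); im=c["image"]
    T=(P-TO)@TR
    m=ok&(im.min(2)>170)&(T[...,2]>.0)&(T[...,2]<.13)&(abs(T[...,1])<.2)&(abs(T[...,0])<.14)
    for nm,mm in (("A",m&(T[...,1]>-.06)),("B",m&(T[...,1]<-.07))):
        X=T[mm]
        if len(X)<30: print(n,nm,len(X)); continue
        C=X.mean(0); u,s,vt=np.linalg.svd(X-C,full_matrices=False); nn=vt[2]*np.sign(vt[2][2]); print(n,nm,len(X),C.round(3),"normal",nn.round(3),"tilt",np.degrees(np.arccos(nn[2])).round(1),"xr",X[:,0].min().round(3),X[:,0].max().round(3),"zr",X[:,2].min().round(3),X[:,2].max().round(3))
    p=proj(c,current_position())[0].astype(int); print(p)
    v0,u0=max(0,p[1]-60),max(0,p[0]-50)
    cv2.imwrite(f"pics/{n}3z.png",cv2.resize(im[v0:v0+110,u0:u0+140],None,fx=5,fy=5,interpolation=cv2.INTER_CUBIC))
E
```

```text
scene A 1437 [ 0.052 -0.001  0.039] normal [ 0.162 -0.157  0.974] tilt 13.1 xr -0.022 0.115 zr 0.015 0.129
scene B 2847 [ 0.037 -0.134  0.021] normal [-0.13   0.018  0.991] tilt 7.6 xr -0.023 0.118 zr 0.002 0.067
[340 302]
top A 766 [0.047 0.017 0.036] normal [ 0.333 -0.016  0.943] tilt 19.5 xr -0.007 0.096 zr 0.016 0.058
top B 671 [ 0.06  -0.126  0.019] normal [ 0.01  -0.002  1.   ] tilt 0.6 xr 0.01 0.092 zr 0.007 0.025
[424 239]
```

View pics/scene3z.png

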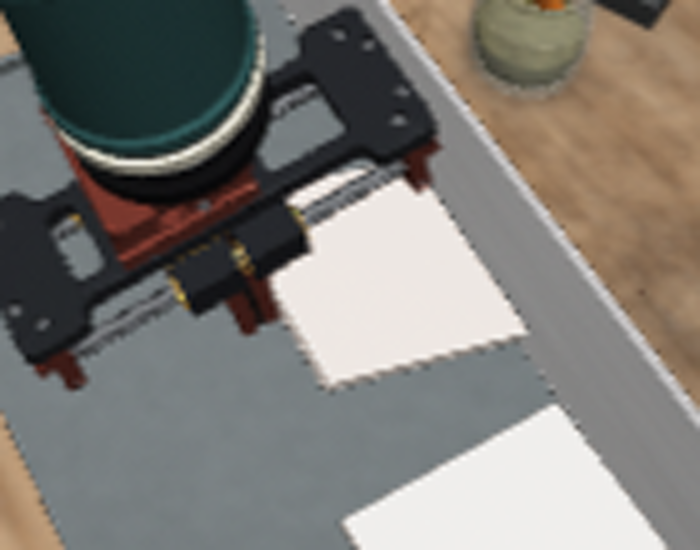

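The panel is tilting as planned, about 20° in the top view. I'll carry on along the arc.

```bash
cat >> h.py <<'E'
def tilt_go(phs,y,pre,rate=.05):
    pre=np.array(pre)
    for ph in phs:
        f=tipF(np.radians(ph),d=.0015+min(.002,ph*2e-4))+pre
        servo_line(F2tcp(f,y),rate=rate); print(ph,(f*1e3).round(1),(TR.T@current_force()).round(1),(Fnow()[0]*1e3).round(1))
def panel_view(names=("scene","top"),tag=None):
    for n in names:
        c=capture(n); P,ok=cloud(c); im=c["image"]
        if tag: cv2.imwrite(f"pics/{n}_{tag}.png",im); np.savez(f"pics/{n}_{tag}.npz",**c)
        T=(P-TO)@TR
        m=ok&(im.min(2)>150)&(T[...,2]>.008)&(T[...,2]<.13)&(abs(T[...,1])<.2)&(abs(T[...,0])<.15)
        for nm,mm in (("A",m&(T[...,1]>-.06)),("B",m&(T[...,1]<-.075))):
            X=T[mm]
            if len(X)<30: print(n,nm,len(X)); continue
            C=X.mean(0); u,s,vt=np.linalg.svd(X-C,full_matrices=False); nn=vt[2]*np.sign(vt[2][2]); print(n,nm,len(X),C.round(3),"normal",nn.round(3),"tilt",np.degrees(np.arccos(nn[2])).round(1),"min",X.min(0).round(3),"max",X.max(0).round(3))
E
python3 - <<'E'
from h import *
tilt_go((29,36,43,50),.0043,[.001,0])
panel_view(tag="5")
print(current_clock())
E
```

```text
29 [-0.  57.8] [-17.   -6.7   6.3] [-4.9 56.5]
36 [ 5.9 68. ] [-22.5  -8.6  11.4] [-0.1 66.5]
43 [13.3 77.6] [-30.7  -9.9  19.7] [ 5.9 76.1]
50 [21.9 86.9] [-37.6 -11.8  30. ] [13.5 85.8]
scene A 931 [ 0.062 -0.005  0.058] normal [ 0.532 -0.053  0.845] tilt 32.3 min [ 0.007 -0.059  0.008] max [0.116 0.163 0.111]
scene B 2918 [ 0.038 -0.135  0.021] normal [-0.157  0.02   0.987] tilt 9.1 min [-0.023 -0.2    0.008] max [ 0.117 -0.075  0.066]
top A 597 [0.063 0.025 0.058] normal [ 0.504 -0.126  0.855] tilt 31.3 min [ 0.012 -0.059  0.016] max [0.115 0.186 0.098]
top B 184 [ 0.083 -0.113  0.029] normal [-0.735 -0.112  0.668] tilt 48.1 min [ 0.053 -0.194  0.015] max [ 0.117 -0.077  0.067]
14.3333
```

View pics/scene_5.png

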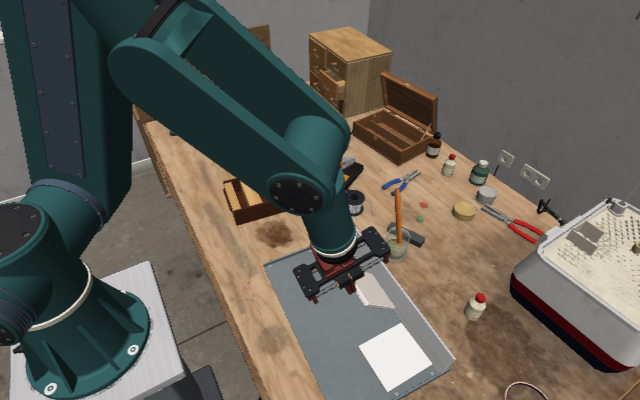

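```bash
python3 - <<'E'
from h import *
F=Fnow()[0]
for off in (0,-.002,-.003):
    for ph in range(30,60,3):
        V=panel2d(np.radians(ph))+[off,0]; C=V[3];D=V[2]; e=(D-C)/.008
        n=np.array([-e[1],e[0]]) # outward?
        d=(F-C); print(off,ph,"along %.1f  out %.1f"%(d@e*1e3, d@np.array([-np.cos(np.radians(ph)),np.sin(np.radians(ph))])*1e3))
p=F2tcp(F,.0043)
c=capture("scene");print((TR.T@current_force()).round(1))
im=c["image"];p=proj(c,current_position())[0].astype(int)
cv2.imwrite("pics/s6z.png",cv2.resize(im[p[1]-60:p[1]+50,p[0]-50:p[0]+90],None,fx=5,fy=5,interpolation=cv2.INTER_CUBIC))
E
```

```text
0 30 along 27.6  out -1.7
0 33 along 22.6  out -0.6
0 36 along 17.5  out 0.3
0 39 along 12.5  out 0.9
0 42 along 7.1  out 1.2
0 45 along 1.6  out 1.2
0 48 along -4.0  out 0.9
0 51 along -9.5  out 0.3
0 54 along -14.9  out -0.6
0 57 along -20.4  out -1.7
-0.002 30 along 28.6  out -3.4
-0.002 33 along 23.7  out -2.3
-0.002 36 along 18.7  out -1.4
-0.002 39 along 13.7  out -0.6
-0.002 42 along 8.5  out -0.3
-0.002 45 along 3.0  out -0.2
-0.002 48 along -2.5  out -0.5
-0.002 51 along -7.9  out -1.0
-0.002 54 along -13.3  out -1.8
-0.002 57 along -18.7  out -2.8
-0.003 30 along 29.1  out -4.3
-0.003 33 along 24.2  out -3.1
-0.003 36 along 19.3  out -2.2
-0.003 39 along 14.4  out -1.4
-0.003 42 along 9.2  out -1.0
-0.003 45 along 3.7  out -0.9
-0.003 48 along -1.7  out -1.1
-0.003 51 along -7.1  out -1.6
-0.003 54 along -12.5  out -2.3
-0.003 57 along -17.8  out -3.3
[-37.2 -11.3  30.2]
```

View pics/s6z.png

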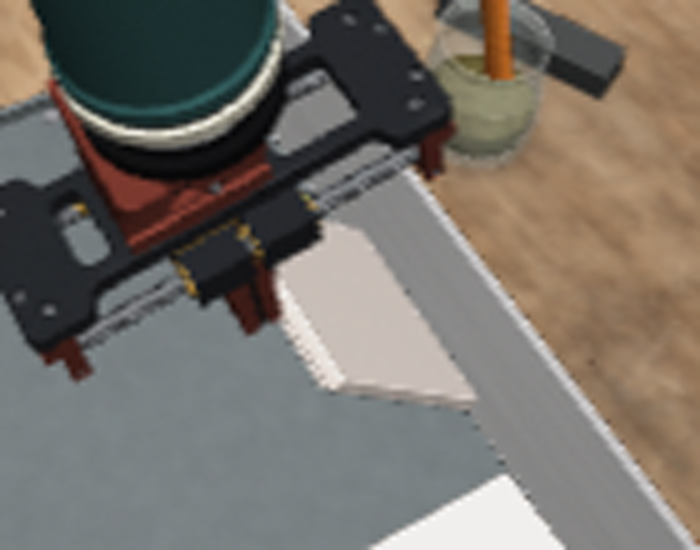

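```bash
cat >> h.py <<'E'
def front_pt(ph,along=.003,pre=.003,off=-.002):
    r=np.radians(ph);V=panel2d(r)+[off,0]; e=(V[2]-V[3])/.008
    return V[3]+e*along-np.array([-np.cos(r),np.sin(r)])*pre
def front_go(phs,y,rate=.05,**k):
    for ph in phs:
        f=front_pt(ph,**k); servo_line(F2tcp(f,y),rate=rate); fr=TR.T@current_force()
        print(ph,(f*1e3).round(1),fr.round(1),(Fnow()[0]*1e3).round(1))
        if np.linalg.norm(fr)>70: print("STOP");break
E
python3 - <<'E'
from h import *
front_go((46,51,56,61,66),.0043,pre=.003)
c=capture("scene");im=c["image"];p=proj(c,current_position())[0].astype(int)
cv2.imwrite("pics/s7z.png",cv2.resize(im[p[1]-60:p[1]+50,p[0]-50:p[0]+90],None,fx=5,fy=5,interpolation=cv2.INTER_CUBIC))
E
```

```text
46 [16.7 85.1] [-21.9  -6.9  16.5] [11.8 84.3]
51 [23.2 91. ] [-27.8  -7.3  25.4] [17.7 90.8]
56 [30.3 96.4] [-12.8  -2.5  17.4] [29.3 97.5]
61 [ 37.9 101. ] [-13.9  -1.4  19.5] [ 37.3 102.7]
66 [ 45.8 105. ] [-12.    1.2  22.4] [ 46.5 107.3]
```

View pics/s7z.png

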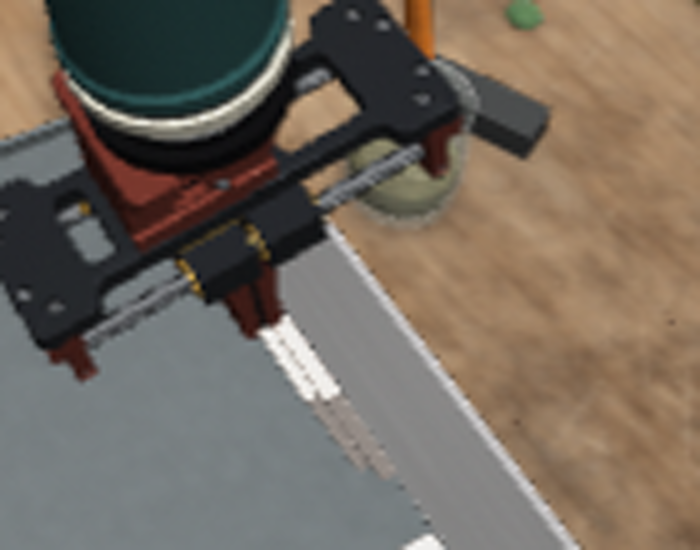

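```bash
python3 - <<'E'
from h import *
front_go((71,76,81,86,91,96,101,104),.0043,pre=.0025)
c=capture("scene");im=c["image"];p=proj(c,current_position())[0].astype(int)
cv2.imwrite("pics/s8z.png",cv2.resize(im[p[1]-60:p[1]+50,p[0]-50:p[0]+90],None,fx=5,fy=5,interpolation=cv2.INTER_CUBIC))
print(current_clock())
E
```

```text
71 [ 54.  108.6] [-6.8  2.1 17.4] [ 55.7 111.1]
76 [ 62.7 111. ] [-5.4  2.6 16.4] [ 65.2 113.9]
81 [ 71.6 112.6] [-2.5  3.3 15.8] [ 74.8 115.7]
86 [ 80.7 113.4] [-1.3  3.8 13.8] [ 84.3 116.6]
91 [ 89.9 113.6] [-0.3  4.6 12.9] [ 93.8 116.9]
96 [ 99.3 113.4] [ 0.3  3.7 13.5] [103.4 116.8]
101 [108.6 112.5] [ 2.4  3.4 12.3] [113.1 115.8]
104 [114.2 111.5] [ 2.4  3.6 10.8] [118.7 114.8]
18.65
```

View pics/s8z.png

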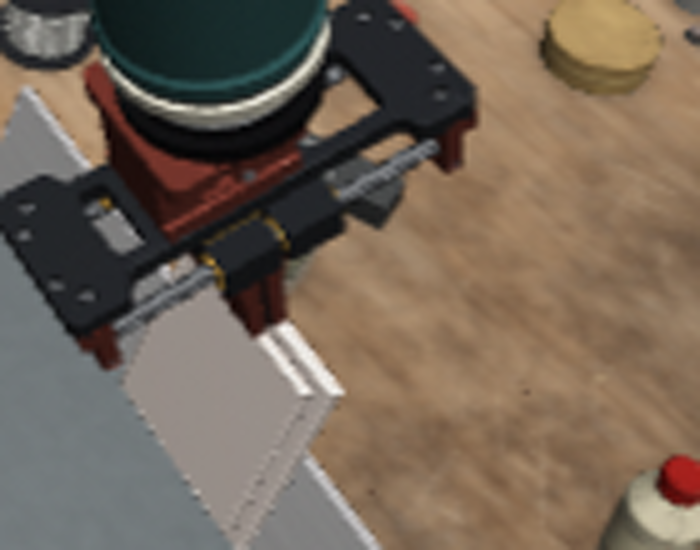

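Panel A is leaning back past upright. I'll lift away, confirm it stands, and check panel B.

```bash
python3 - <<'E'
from h import *
F,y=Fnow()
servo_line(F2tcp(F+[.003,.03],y),rate=.1)
servo_line(F2tcp(F+[-.12,.05],y),rate=.2)
servo_line(F2tcp([-.09,.15],-.05),rate=.25)
panel_view(tag="9")
print(current_clock())
E
```

```text
scene A 1047 [0.105 0.005 0.081] normal [-0.955  0.048  0.294] tilt 72.9 min [ 0.078 -0.059  0.008] max [0.123 0.198 0.115]
scene B 2922 [ 0.038 -0.135  0.021] normal [-0.16   0.018  0.987] tilt 9.3 min [-0.022 -0.199  0.008] max [ 0.117 -0.076  0.067]
top A 160 [0.116 0.011 0.108] normal [-0.987  0.002  0.161] tilt 80.7 min [ 0.108 -0.057  0.063] max [0.124 0.181 0.117]
top B 1142 [ 0.044 -0.127  0.02 ] normal [-0.027 -0.005  1.   ] tilt 1.6 min [-0.021 -0.191  0.013] max [ 0.117 -0.078  0.067]
20.5833
```

View pics/top_9.png

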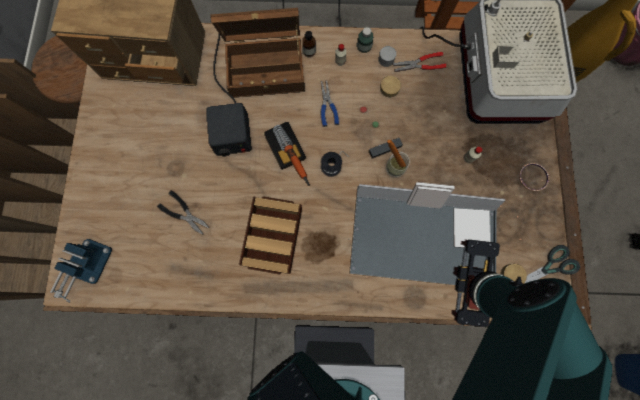

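View pics/scene_9.png

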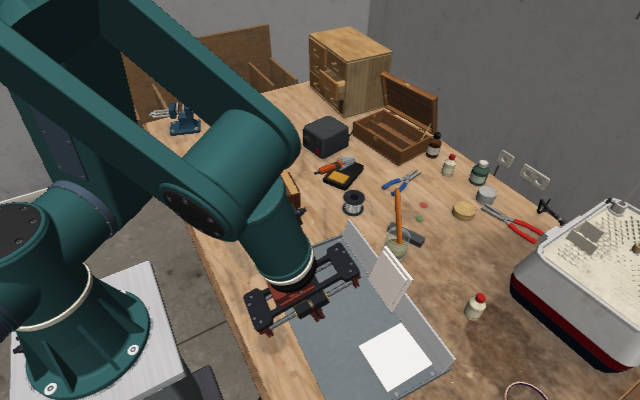

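```bash
python3 - <<'E'
from h import *
y=-.1335
F=np.array([-.050,.0106])
servo_line(F2tcp(F+[0,.08],y),rate=.2)
servo_line(F2tcp(F+[0,.010],y),rate=.1)
hit=servo_line(F2tcp(F-[0,.006],y),rate=.01,contact_N=2)
F,_=Fnow(); print(hit,F*1e3); F=F+[0,.0009]
servo_line(F2tcp(F,y),rate=.02)
hit=servo_line(F2tcp([.01,F[1]],y),rate=.03,contact_N=10)
print(hit,current_clock(),(TR.T@current_force()).round(2),Fnow()[0]*1e3)
servo_line(F2tcp([Fnow()[0][0]+.001,F[1]],y),rate=.02); print((TR.T@current_force()).round(2),Fnow()[0]*1e3)
panel_view(("top",),tag="10")
print([front_pt(p)*1e3 for p in (22,29,36)],[tipF(np.radians(p))*1e3 for p in (22,29,36)])
E
```

```text
True [-49.99289168   9.73848458]
True 24.6583 [-0.33  0.57  0.26] [-13.80180098   9.99050183]
[-2.54  1.27  0.26] [-13.58023356  10.08026234]
top A 198 [0.115 0.017 0.104] normal [-0.992  0.     0.124] tilt 82.9 min [ 0.107 -0.058  0.061] max [0.124 0.184 0.117]
top B 1043 [ 0.046 -0.122  0.02 ] normal [-0.05   0.     0.999] tilt 2.9 min [-0.015 -0.194  0.011] max [ 0.118 -0.08   0.111]
[array([-5.1115027 , 51.80531403]), array([-0.4703709 , 62.35253939]), array([ 5.56418884, 72.05967818])] [array([-5.71100739, 46.76684186]), array([-1.04279223, 57.80236874]), array([ 4.87964876, 68.01524256])]
```

View pics/top_10.png

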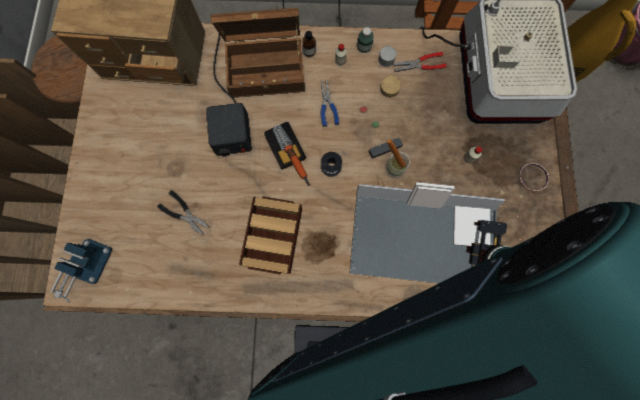

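```bash
python3 - <<'E'
from h import *
y=-.1335
F,_=Fnow()
servo_line(F2tcp([-.0105,F[1]],y),rate=.02); print((TR.T@current_force()).round(1),Fnow()[0]*1e3)
tilt_go((4,8,12,17,22),y,[.002,0],rate=.04)
panel_view(tag="11")
c=capture("scene");im=c["image"];p=proj(c,current_position())[0].astype(int)
cv2.imwrite("pics/s11z.png",cv2.resize(im[p[1]-60:p[1]+50,p[0]-50:p[0]+90],None,fx=5,fy=5,interpolation=cv2.INTER_CUBIC))
E
```

```text
[-13.3   0.4   7.1] [-12.97689024   9.72175225]
4 [-10.2  16.9] [-8.1  3.7 -0.9] [-12.6  16. ]
8 [-9.3 23.3] [-8.4  2.  -0.8] [-12.   22.1]
12 [-8.  29.9] [-8.4  2.5  0.2] [-11.   28.7]
17 [-6.  38.5] [-9.1  3.3  1.5] [-9.1 37.2]
22 [-3.7 46.8] [-9.9  2.8  2. ] [-6.9 45.5]
scene A 903 [ 0.104 -0.015  0.082] normal [-0.934 -0.078  0.348] tilt 69.6 min [ 0.082 -0.059  0.015] max [0.123 0.027 0.114]
scene B 1576 [ 0.055 -0.149  0.039] normal [0.066 0.021 0.998] tilt 4.0 min [-0.031 -0.2    0.008] max [ 0.117 -0.075  0.128]
top A 207 [0.115 0.019 0.103] normal [-0.993 -0.003  0.115] tilt 83.4 min [ 0.107 -0.06   0.061] max [0.124 0.183 0.117]
top B 962 [ 0.051 -0.12   0.037] normal [0.274 0.036 0.961] tilt 16.0 min [-0.006 -0.195  0.008] max [ 0.117 -0.079  0.068]
```

View pics/s11z.png

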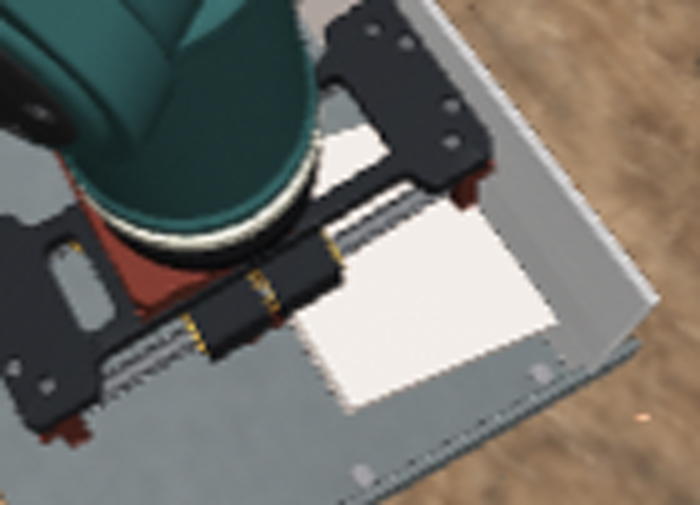

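```bash
python3 - <<'E'
from h import *
y=-.1335
tilt_go((29,35),y,[.002,0])
front_go((35,40,45,50,55,60,66),y,pre=.003,off=-.001)
c=capture("scene");im=c["image"];p=proj(c,current_position())[0].astype(int)
cv2.imwrite("pics/s12z.png",cv2.resize(im[p[1]-60:p[1]+50,p[0]-50:p[0]+90],None,fx=5,fy=5,interpolation=cv2.INTER_CUBIC))
E
```

```text
29 [ 1.  57.8] [-13.7   2.5   3.8] [-3.1 56.4]
35 [ 5.9 66.6] [-17.8   2.2   7.9] [ 0.9 65.1]
35 [ 5.6 70.7] [ 0.3 -0.3 -0.5] [ 6.8 71.5]
40 [10.6 77.2] [-0.4 -0.5 -0.1] [11.6 77.8]
45 [16.4 83.8] [ 0.5 -0.1 -0.5] [17.  84.2]
50 [22.9 89.9] [-1.3  0.9 -0.1] [23.4 90.3]
55 [29.8 95.4] [-0.3  0.6 -0.4] [30.4 95.7]
60 [ 37.3 100.2] [ 0.3 -0.6 -0.4] [ 37.8 100.5]
66 [ 46.8 105. ] [ 0.3 -0.2  0.1] [ 47.3 105.2]
```

View pics/s12z.png

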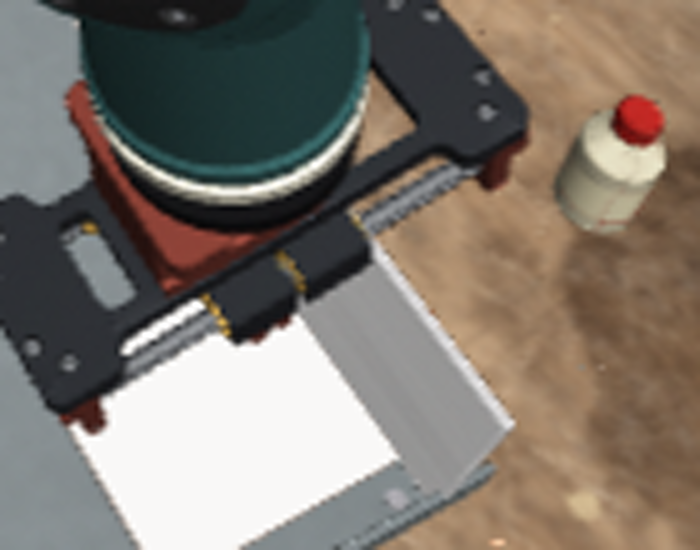

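Panel B slipped back flat when I jumped between the two paths. I'll retreat, check both panels, and repeat it along the sequence that worked for A.

```bash
python3 - <<'E'
from h import *
y=-.1335
F,_=Fnow()
servo_line(F2tcp([.03,.14],y),rate=.2)
servo_line(F2tcp([-.075,.09],y),rate=.2)
panel_view(tag="13")
print(current_clock())
E
```

```text
scene A 715 [0.108 0.009 0.085] normal [-0.962  0.045  0.271] tilt 74.3 min [ 0.081 -0.06   0.009] max [0.124 0.198 0.114]
scene B 2524 [ 0.041 -0.141  0.022] normal [-0.169  0.029  0.985] tilt 9.9 min [-0.021 -0.2    0.008] max [ 0.117 -0.076  0.067]
top A 154 [0.116 0.006 0.109] normal [-0.983 -0.012  0.184] tilt 79.4 min [ 0.107 -0.059  0.061] max [0.123 0.075 0.118]
top B 1348 [ 0.035 -0.13   0.019] normal [-0.003 -0.006  1.   ] tilt 0.4 min [-0.02  -0.19   0.013] max [ 0.117 -0.08   0.068]
31.2583
```

View pics/scene_13.png

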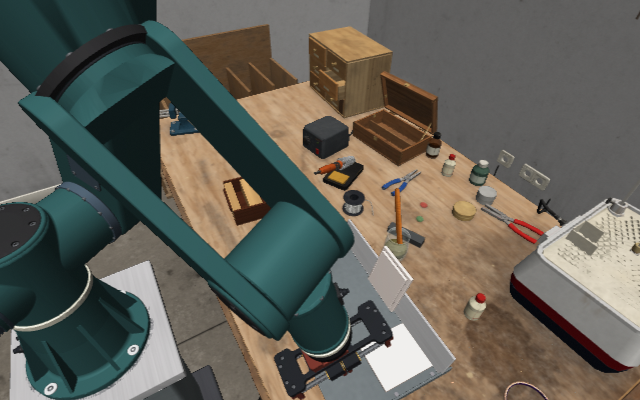

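```bash
python3 - <<'E'
from h import *
y=-.1335
F=np.array([-.050,.0106])
servo_line(F2tcp(F+[0,.010],y),rate=.1)
hit=servo_line(F2tcp(F-[0,.006],y),rate=.01,contact_N=2)
F,_=Fnow(); print(hit,F*1e3); F=F+[0,.0009]
servo_line(F2tcp(F,y),rate=.02)
hit=servo_line(F2tcp([.01,F[1]],y),rate=.03,contact_N=10)
servo_line(F2tcp([Fnow()[0][0]+.001,F[1]],y),rate=.02); x0=Fnow()[0][0]*1e3; print(hit,(TR.T@current_force()).round(2),x0)
off=(x0+12.6)/1e3; pre=off+.003; print("off",off)
servo_line(F2tcp([-.0126+pre,F[1]],y),rate=.02); print((TR.T@current_force()).round(1),Fnow()[0]*1e3)
tilt_go((4,8,12,17,22,29,36,43,50),y,[pre,0],rate=.04)
front_go((46,48),y,pre=.003,off=off)
c=capture("scene");im=c["image"];p=proj(c,current_position())[0].astype(int)
cv2.imwrite("pics/s14z.png",cv2.resize(im[p[1]-60:p[1]+50,p[0]-50:p[0]+90],None,fx=5,fy=5,interpolation=cv2.INTER_CUBIC))
E
```

```text
True [-49.99612116   9.72190694]
True [-5.   -0.85 -0.  ] -12.759249938862926
off -0.00015924993886292605
[-15.5  -4.5   6.9] [-12.46681411  10.03146214]
4 [-9.3 16.9] [-13.8  -4.   -0.1] [-12.4  15.8]
8 [-8.5 23.3] [-14.   -4.3   0.8] [-11.8  22. ]
12 [-7.2 29.9] [-16.4  -5.    2. ] [-10.8  28.7]
17 [-5.1 38.5] [-18.2  -5.4   3.3] [-8.9 37.3]
22 [-2.9 46.8] [-16.9  -5.8   4.3] [-6.7 45.6]
29 [ 1.8 57.8] [-21.1  -5.5   6.9] [-3.  56.6]
36 [ 7.7 68. ] [-26.9  -6.3  12.1] [ 1.8 66.8]
43 [15.1 77.6] [-33.9  -6.6  21.7] [ 7.9 76.7]
50 [23.8 86.9] [-41.   -5.1  32.4] [15.8 86.9]
46 [18.5 85.1] [-25.   -2.2  18.9] [13.5 84.7]
48 [21.1 87.5] [-27.3  -3.2  22.2] [15.9 87.5]
```

View pics/s14z.png

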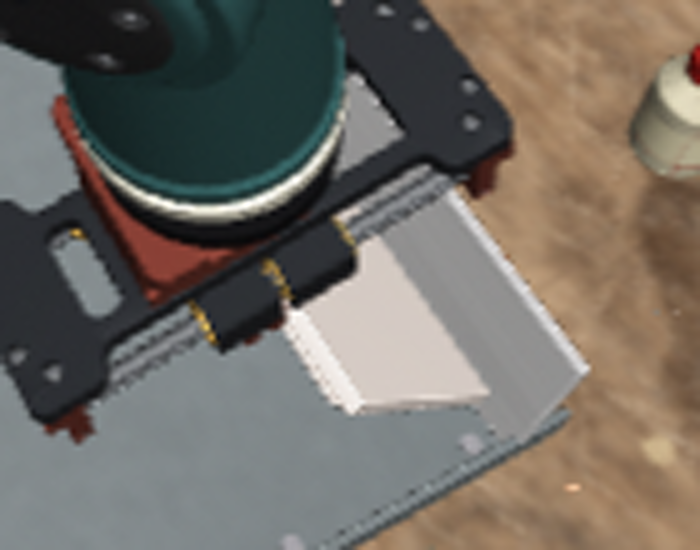

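Good, B is held at about 45°. I'll continue.

```bash
python3 - <<'E'
from h import *
y=-.1335;off=-.00016
front_go((51,56,61,66),y,pre=.003,off=off)
front_go((71,76,81,86,91,96,101,104),y,pre=.0025,off=off)
c=capture("scene");im=c["image"];p=proj(c,current_position())[0].astype(int)
cv2.imwrite("pics/s15z.png",cv2.resize(im[p[1]-60:p[1]+50,p[0]-50:p[0]+90],None,fx=5,fy=5,interpolation=cv2.INTER_CUBIC))
E
```

```text
51 [25.1 91. ] [-31.3  -2.6  26.5] [19.6 91.5]
56 [32.1 96.4] [-0.7 -0.6 -0.1] [32.5 97.4]
61 [ 39.7 101. ] [ 0.  -0.6  0.1] [ 40.6 101.1]
66 [ 47.7 105. ] [ 0.4 -0.1 -0.5] [ 48.2 105.1]
71 [ 55.9 108.6] [ 0.8  0.2 -0.1] [ 56.4 108.9]
76 [ 64.5 111. ] [-0.2 -0.4 -1.2] [ 65.  111.2]
81 [ 73.4 112.6] [-0.1  0.8  0.6] [ 73.9 112.7]
86 [ 82.5 113.4] [-0.1  0.  -0.4] [ 82.9 113.5]
91 [ 91.7 113.6] [-0.1 -0.5  0.3] [ 92.1 113.6]
96 [101.1 113.4] [-0.1 -0.   0.1] [101.5 113.5]
101 [110.4 112.5] [-0.5  0.  -0.7] [110.8 112.4]
104 [116.  111.5] [-0.3  0.3  0.4] [116.3 111.5]
```

View pics/s15z.png

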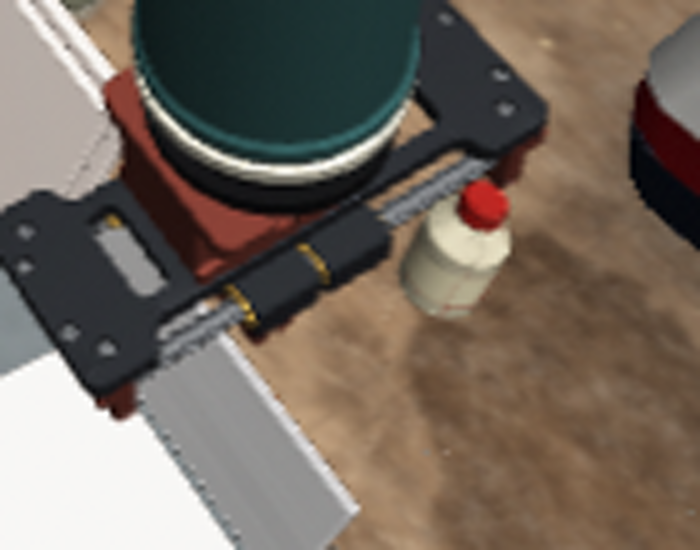

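```bash
python3 - <<'E'
from h import *
c=dict(np.load("pics/scene_5.npz")); P,ok=cloud(c); T=(P-TO)@TR
# tcp then: F=(13.5,85.8)
tcp=F2tcp(np.array([.0135,.0858]),.0043); p=proj(c,tcp)[0].astype(int); print(p)
poly=np.array([(300,290),(345,368),(465,385),(370,250)])/5+[p[0]-50,p[1]-60]
m=np.zeros((400,640),np.uint8); cv2.fillPoly(m,[poly.astype(np.int32)],1); m=(m>0)&ok
X=T[m]; C=X.mean(0); u,s,vt=np.linalg.svd(X-C,full_matrices=False); n=vt[2]*np.sign(vt[2][2])
print(len(X),s,n.round(3),"phi",np.degrees(np.arctan2(n[0],n[2])),C.round(4))
# front face position: top-front edge D: extent along panel direction
d=np.array([-n[2],0,n[0]]); a=(X-C)@d; print("along",a.min(),a.max()); 
D=C+d*a.max(); print("front top edge approx",D.round(4)); print("back at",(C+d*a.min()).round(4))
n2=np.array([n[0],n[2]]); off=n2@np.array([C[0],C[2]]); F=np.array([.0135,.0858]); print("F below smooth plane by mm",(off-n2@F)*1e3)
E
```

```text
[350 288]
465 [0.625197   0.38116059 0.01075677] [ 0.689 -0.002  0.725] phi 43.52489956697412 [ 0.0612 -0.0104  0.0516]
along -0.04790315939172851 0.05348080700560089
front top edge approx [ 0.0224 -0.0104  0.0884]
back at [ 0.096  -0.0104  0.0186]
F below smooth plane by mm 8.06274821539149
```

```bash
python3 - <<'E'
from h import *
F,_=Fnow()
y=-.1335
servo_line(F2tcp([.03,.14],y),rate=.2)
servo_line(F2tcp([-.075,.09],y),rate=.2)
panel_view(tag="16")
print(current_clock())
E
```

```text
scene A 826 [0.107 0.006 0.084] normal [-0.96   0.048  0.276] tilt 74.0 min [ 0.08  -0.06   0.008] max [0.124 0.198 0.114]
scene B 2508 [ 0.036 -0.142  0.022] normal [-0.173  0.027  0.984] tilt 10.1 min [-0.025 -0.199  0.009] max [ 0.117 -0.076  0.066]
top A 150 [0.116 0.008 0.109] normal [-0.969 -0.001  0.245] tilt 75.8 min [ 0.108 -0.057  0.061] max [0.123 0.181 0.116]
top B 1344 [ 0.03  -0.13   0.019] normal [-0.001 -0.006  1.   ] tilt 0.3 min [-0.024 -0.181  0.014] max [ 0.115 -0.081  0.062]
44.5583
```

Fitting the depth data explains the slip. The rim foot sticks high on the fence because the radial push was too strong, and then it snaps down. I'll retry with a low preload and increase the tool tilt as the panel rises, so the finger hooks under the rim. First I'll check reach for that path.

```bash
cat >> h.py <<'E'
def a_of(ph,amax=35): return np.radians(np.interp(ph,[3,20],[15,amax]))
def hookpose(ph,y,off,pre,amax=35,dadd=0.0):
    a=a_of(ph,amax); r=np.radians(ph)
    F=tipF(r,d=.0018+min(.002,ph*1.2e-4)+dadd,a=a)+[off,0]+pre*np.array([np.cos(r),-np.sin(r)])
    return F,a
E
python3 - <<'E'
from h import *
y=-.1335
for amax in (25,30,35):
    q0=[]
    for ph in (0,5,10,15,20,30,40,60,80,100):
        F,a=hookpose(ph,y,-.0005,.0012,amax); q=inverse_kinematics(F2tcp(F,y,a),tipq(a)); q0.append(None if q is None else q[4].round(2))
    print(amax,q0)
E
```

```text
25 [np.float64(0.51), np.float64(0.51), np.float64(0.49), np.float64(0.47), np.float64(0.47), np.float64(0.49), np.float64(0.52), np.float64(0.57), np.float64(0.6), np.float64(0.62)]
30 [np.float64(0.51), np.float64(0.5), np.float64(0.46), np.float64(0.45), np.float64(0.46), np.float64(0.48), np.float64(0.5), np.float64(0.53), np.float64(0.55), np.float64(0.55)]
35 [np.float64(0.51), np.float64(0.49), np.float64(0.45), np.float64(0.45), np.float64(0.51), np.float64(0.51), np.float64(0.52), np.float64(0.53), np.float64(0.53), np.float64(0.52)]
```

```bash
cat >> h.py <<'E'
def hook_go(phs,y,off,pre,target=6.0,amax=35,rate=.04,dadd=0.0,adapt=True):
    for ph in phs:
        F,a=hookpose(ph,y,off,pre,amax,dadd); r=np.radians(ph)
        servo_line(F2tcp(F,y,a),tipq(a),rate=rate); f=TR.T@current_force()
        Fa,_=Fnow(a); rad=-(f[0]*np.cos(r)-f[2]*np.sin(r)); tan=-(f[0]*np.sin(r)+f[2]*np.cos(r))
        print(ph,"cmd",(F*1e3).round(1),"act",(Fa*1e3).round(1),"f",f.round(1),"rad %.1f tan %.1f pre %.1f"%(rad,tan,pre*1e3))
        if adapt: pre=float(np.clip(pre+(target-rad)/5000*.6,-.006,.006))
        if np.linalg.norm(f)<.9 and ph>5: print("no contact?"); break
    return pre
E
python3 - <<'E'
from h import *
y=-.132
F=np.array([-.060,.0106])
servo_line(F2tcp(F+[0,.010],y),rate=.1)
hit=servo_line(F2tcp(F-[0,.006],y),rate=.01,contact_N=2)
F,_=Fnow(); print(hit,F*1e3); F=F+[0,.0007]
servo_line(F2tcp(F,y),rate=.02)
hit=servo_line(F2tcp([.01,F[1]],y),rate=.03,contact_N=8)
servo_line(F2tcp([Fnow()[0][0]+.001,F[1]],y),rate=.02); x0=Fnow()[0][0]; print(hit,(TR.T@current_force()).round(2),x0*1e3,Fnow()[0])
off=x0+.0126; print("off",off)
pre=hook_go((1.5,3,5,7,10,13),y,off,.0012)
print("pre",pre,current_clock())
c=capture("scene");np.savez("pics/s17.npz",**c);im=c["image"];p=proj(c,current_position())[0].astype(int)
cv2.imwrite("pics/s17z.png",cv2.resize(im[p[1]-60:p[1]+50,p[0]-50:p[0]+90],None,fx=5,fy=5,interpolation=cv2.INTER_CUBIC))
E
```

```text
True [-59.976944     9.71528561]
True [-4.19 -1.5   1.74] -12.791935345181711 [-0.01279194  0.00996676]
off -0.00019193534518171032
1.5 cmd [-11.6  12.8] act [-12.8  12.1] f [-6.3 -1.4 -0.8] rad 6.3 tan 1.0 pre 1.2
3 cmd [-11.3  15.2] act [-12.6  14.6] f [-6.7 -1.4 -1.3] rad 6.6 tan 1.6 pre 1.2
5 cmd [-11.   18.6] act [-12.4  17.9] f [-7.1 -0.3 -0.6] rad 7.0 tan 1.2 pre 1.1
7 cmd [-10.8  21.9] act [-10.6  22. ] f [0.1 0.1 0.1] rad -0.1 tan -0.1 pre 1.0
no contact?
pre 0.0017110949743303699 49.4667
```

View pics/s17z.png

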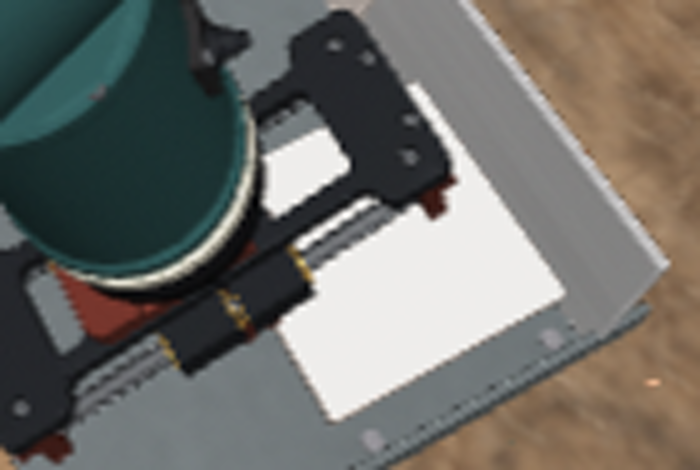

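The tip corner slipped at about 0.25 of the radial force. A better hook is to open the jaws: the rear finger is only 8 mm thick, so it goes under the rim, while the front finger hovers over the panel. With more tilt, I can later clamp the rim between the fingers.

```bash
cat >> h.py <<'E'
# open-jaw hook: rear finger's inner corner is F
def G2tcp(F,y,a,g): return t2w([F[0]+g/2*np.cos(a),y,F[1]+g/2*np.sin(a)])
def Gnow(a,g):
    p=w2t(current_position()); return np.array([p[0]-g/2*np.cos(a),p[2]-g/2*np.sin(a)])
def ga(ph): return np.radians(np.interp(ph,[3,15],[25,35]))
def gpose(ph,off,pre,d):
    a=ga(ph); r=np.radians(ph)
    return tipF(r,d=d,a=a)+[off,0]+pre*np.array([np.cos(r),-np.sin(r)]),a
def ghook(phs,y,off,pre,g,target=7.,rate=.04,dmax=.0045):
    for ph in phs:
        d=.0021+min(dmax-.0021,max(0,ph-1)*2e-4)
        F,a=gpose(ph,off,pre,d); r=np.radians(ph)
        servo_line(G2tcp(F,y,a,g),tipq(a),rate=rate); f=TR.T@current_force()
        rad=-(f[0]*np.cos(r)-f[2]*np.sin(r)); tan=-(f[0]*np.sin(r)+f[2]*np.cos(r))
        print(ph,"cmd",(F*1e3).round(1),"act",(Gnow(a,g)*1e3).round(1),"f",f.round(1),"rad %.1f tan %.1f pre %.1f"%(rad,tan,pre*1e3))
        pre=float(np.clip(pre+(target-rad)/5000*.5,-.006,.006))
        if np.linalg.norm(f)<.7 and ph>5: print("no contact?"); break
    return pre
E
python3 - <<'E'
from h import *
y=-.132; g=.04; a=np.radians(25)
F,_=Fnow(a_of(7))
p=w2t(current_position())
servo_line(t2w([p[0]-.05,y,p[2]+.08]),rate=.2)
move_gripper(g); g=current_finger_gap(); print("gap",g)
F=np.array([-.045,.0099])
print([None if (q:=inverse_kinematics(G2tcp(gpose(ph,0,0,.003)[0],y,ga(ph),g),tipq(ga(ph)))) is None else q.round(2).tolist() for ph in (1,10,20,40,55)])
move_ptp(G2tcp(F+[0,.06],y,a,g),tipq(a))
servo_line(G2tcp(F+[0,.004],y,a,g),rate=.1)
hit=servo_line(G2tcp(F-[0,.004],y,a,g),rate=.008,contact_N=2); print(hit,Gnow(a,g)*1e3,current_force().round(1))
c=capture("scene");im=c["image"];p=proj(c,current_position())[0].astype(int)
cv2.imwrite("pics/s18z.png",cv2.resize(im[p[1]-70:p[1]+50,p[0]-60:p[0]+90],None,fx=5,fy=5,interpolation=cv2.INTER_CUBIC))
print(current_clock())
E
```

```text
gap 0.039879922203276026
[[-0.93, 0.55, 2.0, 0.86, 0.43, -1.6], [-0.99, 0.53, 2.05, 1.15, 0.46, -1.93], [-1.02, 0.52, 2.08, 1.3, 0.5, -2.1], [-0.99, 0.46, 2.04, 1.15, 0.52, -1.9], [-0.96, 0.44, 2.0, 1.05, 0.53, -1.76]]
True [-44.97822175   8.68096559] [-0.3  0.7  4.7]
52.6917
```

View pics/s18z.png

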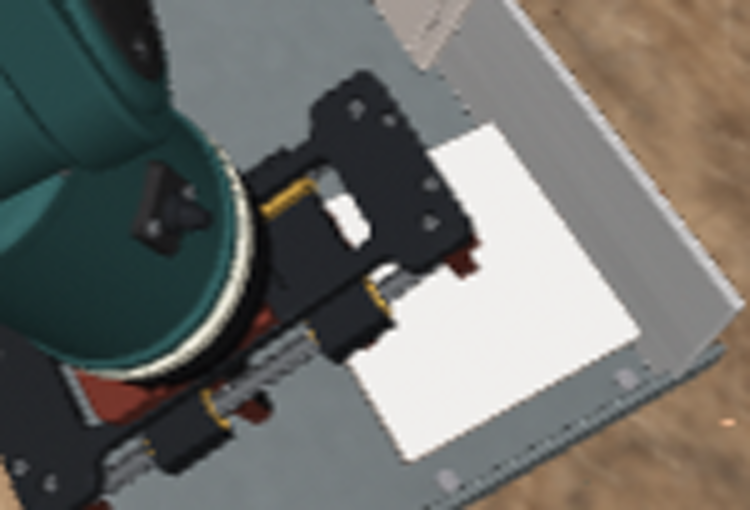

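```bash
python3 - <<'E'
from h import *
y=-.132; g=current_finger_gap(); a=np.radians(25)
F=Gnow(a,g)+[0,.0007]
servo_line(G2tcp(F,y,a,g),rate=.02)
hit=servo_line(G2tcp([.01,F[1]],y,a,g),rate=.03,contact_N=8)
F2=Gnow(a,g)
servo_line(G2tcp([F2[0]+.0015,F[1]],y,a,g),rate=.02); x0=Gnow(a,g); print(hit,(TR.T@current_force()).round(2),x0*1e3)
ref=tipF(0,d=.0027,a=a); off=x0[0]-ref[0]; print("off",off)
pre=ghook((1,2,4,6,8),y,off,.0014,g)
print("pre",pre,current_clock())
c=capture("scene");np.savez("pics/s19.npz",**c);im=c["image"];p=proj(c,current_position())[0].astype(int)
cv2.imwrite("pics/s19z.png",cv2.resize(im[p[1]-70:p[1]+50,p[0]-60:p[0]+90],None,fx=5,fy=5,interpolation=cv2.INTER_CUBIC))
E
```

```text
True [-5.89 -1.48  0.42] [-10.54532755   8.69312494]
off 0.0013931308336215167
1 cmd [-9.  11.9] act [-10.5  11. ] f [-7.9 -1.8 -1.8] rad 7.9 tan 1.9 pre 1.4
2 cmd [-9.2 13.5] act [-10.6  12.6] f [-6.9 -2.9 -0.6] rad 6.8 tan 0.8 pre 1.3
4 cmd [-9.1 16.6] act [-10.3  15.9] f [-6.1 -1.7 -1. ] rad 6.1 tan 1.4 pre 1.3
6 cmd [-8.1 19.8] act [-9.9 18.8] f [-8.1 -0.6 -0.3] rad 8.0 tan 1.1 pre 1.4
8 cmd [-7.7 23. ] act [-9.5 22. ] f [-7.8 -0.8 -1. ] rad 7.6 tan 2.1 pre 1.3
pre 0.0012664515426187221 55.5833
```

View pics/s19z.png

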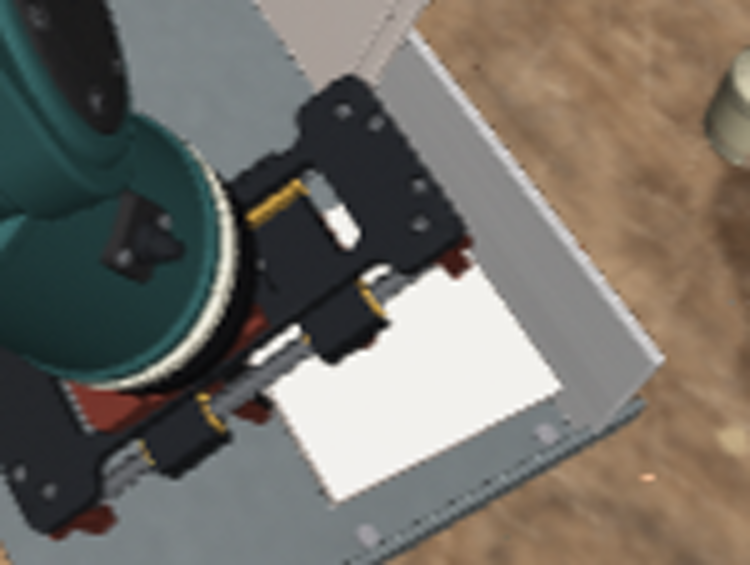

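```bash
python3 - <<'E'
from h import *
y=-.132; g=current_finger_gap()
pre=ghook((10,12,14,16,19,22,26,30),y,.0014,.00127,g,target=6)
print("pre",pre,current_clock())
c=capture("scene");np.savez("pics/s20.npz",**c);im=c["image"];p=proj(c,current_position())[0].astype(int)
cv2.imwrite("pics/s20z.png",cv2.resize(im[p[1]-70:p[1]+50,p[0]-60:p[0]+90],None,fx=5,fy=5,interpolation=cv2.INTER_CUBIC))
E
```

```text
10 cmd [-7.1 26.2] act [-9.1 25.1] f [-8.6  0.5  0.2] rad 8.5 tan 1.3 pre 1.3
12 cmd [-6.  29.4] act [-8.2 28.2] f [-9.1 -0.7  1.1] rad 9.1 tan 0.8 pre 1.0
14 cmd [-5.3 32.8] act [-7.3 31.7] f [-8.4 -0.4  0.5] rad 8.3 tan 1.6 pre 0.7
16 cmd [-4.6 36.3] act [-6.1 35.5] f [-7.5  0.1  0. ] rad 7.2 tan 2.1 pre 0.5
19 cmd [-3.5 41.4] act [-4.5 40.9] f [-5.9 -0.4 -0.9] rad 5.3 tan 2.8 pre 0.4
22 cmd [-2.  46.3] act [-2.4 46.1] f [-4.1  0.1  0.2] rad 3.9 tan 1.4 pre 0.4
26 cmd [ 0.5 52.6] act [ 0.7 52.6] f [-2.6  0.4 -0.5] rad 2.1 tan 1.6 pre 0.6
30 cmd [ 3.7 58.5] act [ 3.6 58.5] f [-4.7  0.   1.2] rad 4.6 tan 1.3 pre 1.0
pre 0.001165715595949492 57.825
```

View pics/s20z.png

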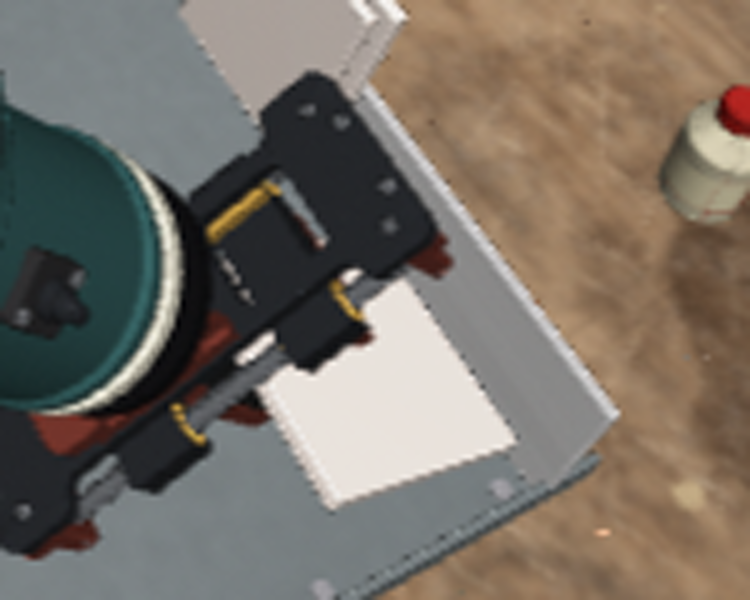

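```bash
cat >> h.py <<'E'
def facefit(c,poly_zoom,p,dv=70,du=60):
    P,ok=cloud(c); T=(P-TO)@TR
    poly=np.array(poly_zoom)/5+[p[0]-du,p[1]-dv]
    m=np.zeros((400,640),np.uint8); cv2.fillPoly(m,[poly.astype(np.int32)],1); m=(m>0)&ok
    X=T[m]; C=X.mean(0); u,s,vt=np.linalg.svd(X-C,full_matrices=False); n=vt[2]*np.sign(vt[2][2])
    return X,C,n
E
python3 - <<'E'
from h import *
c=dict(np.load("pics/s20.npz")); p=proj(c,current_position())[0].astype(int)
X,C,n=facefit(c,[(285,400),(338,485),(495,433),(400,310)],p)
g=current_finger_gap(); F=Gnow(ga(30),g)
n2=np.array([n[0],n[2]]);n2/=np.linalg.norm(n2); d=np.array([-n[2],0,n[0]])/np.hypot(n[0],n[2]); al=(X-C)@d
print(len(X),"phi",np.degrees(np.arctan2(n[0],n[2])),"F below smooth plane mm",(n2@[C[0],C[2]]-n2@F)*1e3, "F along beyond C mm",(np.array([d[0],d[2]])@(F-[C[0],C[2]]))*1e3,"face ext",al.min()*1e3,al.max()*1e3)
E
```

```text
821 phi 29.317111005862458 F below smooth plane mm 9.808712878595069 F along beyond C mm 44.647929845567155 face ext -49.10615959260294 50.609541080557925
```

The finger is well hooked: the fit gives φ=29°, with F 1.8 mm below the rim underside and about 6 mm into the notch. I'll continue to 55° and then clamp the rim.

```bash
python3 - <<'E'
from h import *
y=-.132; g=current_finger_gap()
pre=ghook((34,38,42,46,50,55),y,.0014,.0010,g,target=4)
print("pre",pre,current_clock())
c=capture("scene");np.savez("pics/s21.npz",**c);im=c["image"];p=proj(c,current_position())[0].astype(int)
cv2.imwrite("pics/s21z.png",cv2.resize(im[p[1]-70:p[1]+50,p[0]-60:p[0]+90],None,fx=5,fy=5,interpolation=cv2.INTER_CUBIC))
E
```

```text
34 cmd [ 6.7 64.3] act [ 6.5 64.3] f [-6.1 -0.2  1.3] rad 5.8 tan 2.3 pre 1.0
38 cmd [10.4 69.9] act [ 9.6 69.9] f [-8.7 -0.1  4. ] rad 9.3 tan 2.2 pre 0.8
42 cmd [14.  75.7] act [13.3 75.8] f [-10.9  -0.5   5.6] rad 11.8 tan 3.1 pre 0.3
46 cmd [18.3 81.8] act [17.8 82.2] f [-9.9 -1.2  6.8] rad 11.8 tan 2.4 pre -0.5
50 cmd [23.  87.6] act [22.9 88.3] f [-10.6  -0.9   7.4] rad 12.5 tan 3.4 pre -1.3
55 cmd [29.6 94.2] act [30.2 94.5] f [-0.  -0.6 -0.9] rad -0.7 tan 0.5 pre -2.1
pre -0.0016497136970761242 59.875
```

View pics/s21z.png

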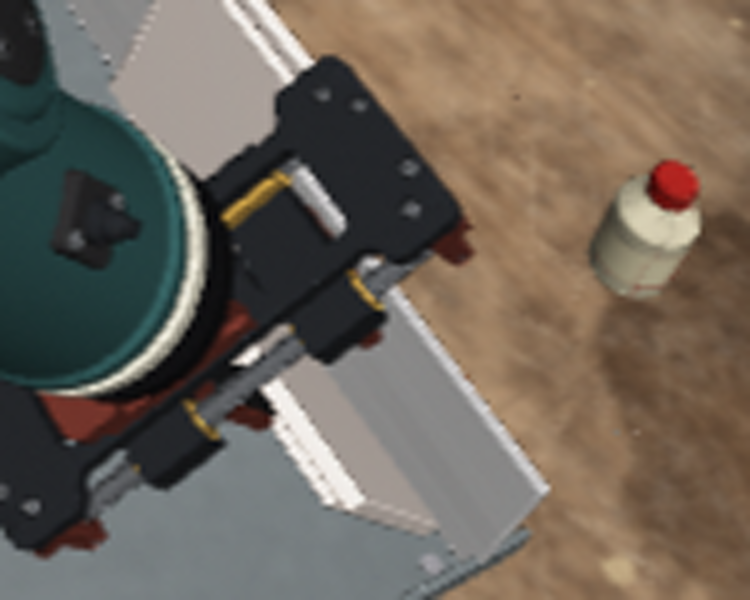

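```bash
python3 - <<'E'
from h import *
y=-.132; g=current_finger_gap()
pre=ghook((58,61),y,.0010,-.0005,g,target=2)
c=capture("scene");np.savez("pics/s22.npz",**c);im=c["image"];p=proj(c,current_position())[0].astype(int)
cv2.imwrite("pics/s22z.png",cv2.resize(im[p[1]-70:p[1]+50,p[0]-60:p[0]+90],None,fx=5,fy=5,interpolation=cv2.INTER_CUBIC))
E
```

```text
58 cmd [34.3 96. ] act [34.5 95.9] f [-0.2  0.2 -0.1] rad 0.1 tan 0.2 pre -0.5
no contact?
```

View pics/s22z.png

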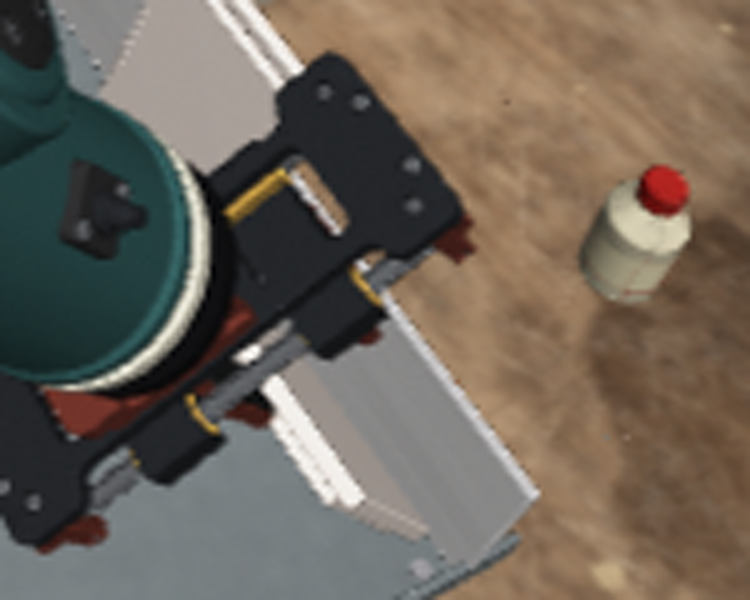

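It's still carried; the contact force is simply small near upright. I'll continue without that stop.

```bash
python3 - <<'E'
from h import *
y=-.132; g=current_finger_gap(); a=ga(60)
for ph in (62,67,72,77):
    F,_=gpose(ph,.0010,-.0005,.0048); servo_line(G2tcp(F,y,a,g),tipq(a),rate=.06); print(ph,(TR.T@current_force()).round(1),(Gnow(a,g)*1e3).round(1))
c=capture("scene");im=c["image"];p=proj(c,current_position())[0].astype(int)
cv2.imwrite("pics/s23z.png",cv2.resize(im[p[1]-70:p[1]+50,p[0]-60:p[0]+90],None,fx=5,fy=5,interpolation=cv2.INTER_CUBIC))
E
```

```text
62 [-1.  -0.7  0.1] [40.5 99.8]
67 [-0.   0.6  0.2] [ 48.2 103.9]
72 [-0.7 -1.   0.7] [ 56.3 107.2]
77 [ 0.1 -0.1  0.6] [ 64.9 109.8]
```

View pics/s23z.png

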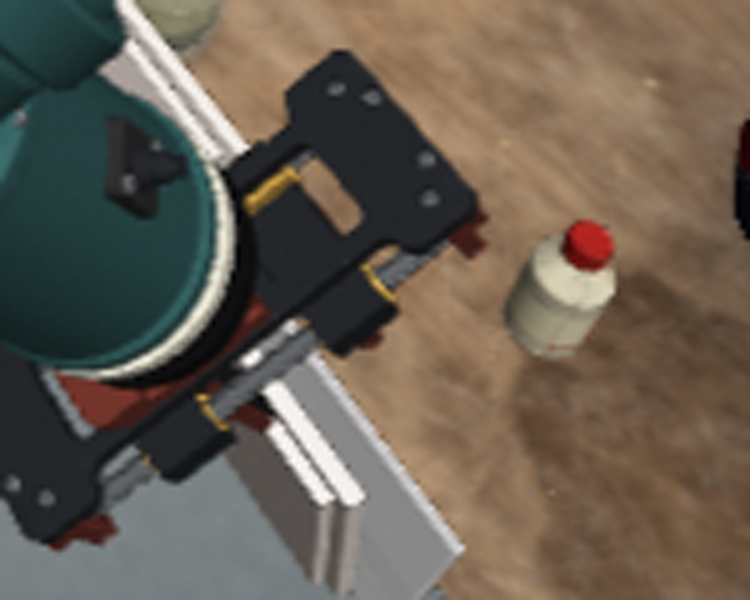

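```bash
python3 - <<'E'
from h import *
y=-.132; g=current_finger_gap(); a=ga(60)
for ph in (82,87,92,97,102,105):
    F,_=gpose(ph,.0010,-.0005,.0048); servo_line(G2tcp(F,y,a,g),tipq(a),rate=.06); print(ph,(TR.T@current_force()).round(1),(Gnow(a,g)*1e3).round(1))
sleep(.3)
F=Gnow(a,g)
servo_line(G2tcp(F+[-.03,0],y,a,g),rate=.1)
servo_line(G2tcp(F+[-.10,.06],y,a,g),rate=.2)
panel_view(tag="24"); print(current_clock())
E
```

```text
82 [ 0.4 -0.1  1. ] [ 73.9 111.5]
87 [ 0.8 -0.3  0.7] [ 81.9 112.5]
92 [-0.  -0.1  0.3] [ 90.8 112.7]
97 [ 0.3 -0.4  0.2] [ 99.1 112.5]
102 [-0.1 -1.2 -0.5] [106.5 111.5]
105 [-1.2  0.1 -0.2] [111.9 110.8]
scene A 479 [0.109 0.045 0.09 ] normal [-0.931  0.08   0.356] tilt 69.2 min [ 0.091 -0.045  0.008] max [0.123 0.198 0.114]
scene B 2019 [ 0.101 -0.14   0.07 ] normal [-0.939 -0.044  0.34 ] tilt 70.1 min [ 0.082 -0.199  0.009] max [ 0.127 -0.082  0.114]
top A 149 [0.116 0.006 0.109] normal [-0.939 -0.02   0.342] tilt 70.0 min [ 0.108 -0.06   0.059] max [0.123 0.073 0.117]
top B 153 [ 0.118 -0.13   0.11 ] normal [-0.437 -0.009  0.899] tilt 25.9 min [ 0.11  -0.177  0.104] max [ 0.127 -0.081  0.116]
64.625
```

View pics/scene_24.png

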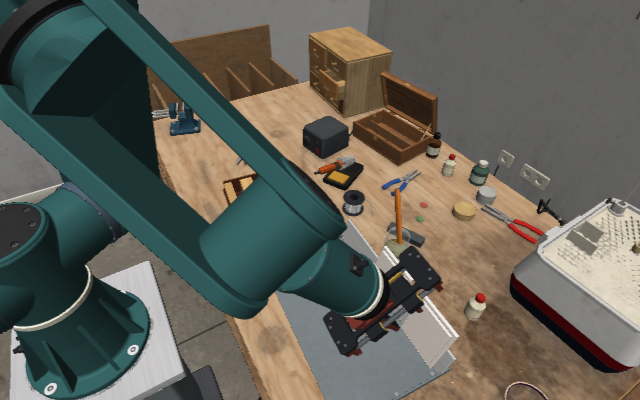

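View pics/top_24.png

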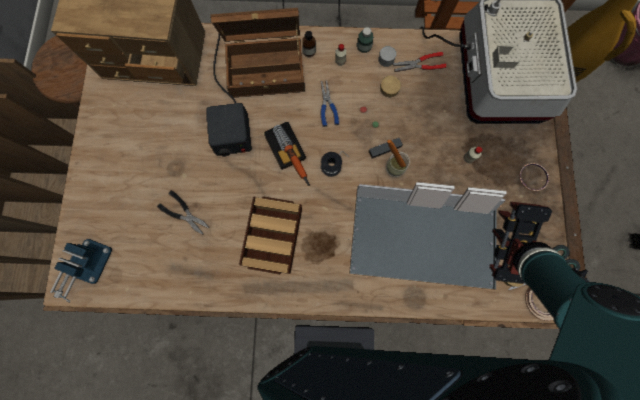

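Both panels now lean on the fence together at t≈65 s. Next I'll fit the tote pose and the panels' y-centres.

```bash
python3 - <<'E'
from h import *
from scipy.optimize import minimize
for n,f in (("top","top_24"),("scene","scene1"),("top","top1")):
    c=dict(np.load(f"pics/{f}.npz")); im=c["image"]; hsv=cv2.cvtColor(im,cv2.COLOR_BGR2HSV); P,ok=cloud(c)
    # rays to plane z=.052
    K=c["intrinsics"];v,u=np.mgrid[0:400,0:640]; d=np.stack([(u-K[0,2])/K[0,0],(v-K[1,2])/K[1,1],np.ones_like(u,float)],-1)@c["R"]; o=-c["R"].T@c["t"]
    k=(.052-o[2])/d[...,2]; W=o+k[...,None]*d
    near=(abs(W[...,0]-.487)<.15)&(abs(W[...,1]-.21)<.12)
    val=hsv[...,2].astype(float); X=W[near][:,:2]
    light=((hsv[...,2]>120)&(hsv[...,1]>70)&ok&(abs(P[...,2]-.051)<.012))[near].astype(float)
    def cost(q):
        cs,sn=np.cos(q[2]),np.sin(q[2]); D=X-q[:2]; x=D[:,0]*cs+D[:,1]*sn; y=-D[:,0]*sn+D[:,1]*cs
        S=lambda z:1/(1+np.exp(-z/.0008))
        bar=lambda lo,hi:S(x-lo)*S(hi-x)
        M=(bar(-.0885,-.072)+bar(-.048,-.012)+bar(.012,.048)+bar(.072,.0885))*S(.062-abs(y))
        return ((M-light)**2).sum()
    best=min((minimize(cost,[x0,y0,np.radians(yw)],method="Nelder-Mead",options=dict(xatol=1e-5,fatol=1e-3)) for x0 in (.48,.487) for y0 in (.205,.212) for yw in (-6,-9)),key=lambda r:r.fun)
    print(n,f,best.x[:2].round(4),np.degrees(best.x[2]).round(2),best.fun,light.sum())
for f in ("top_24","top_9","scene_9"):
    c=dict(np.load(f"pics/{f}.npz")); P,ok=cloud(c);T=(P-TO)@TR
    m=ok&(c["image"].min(2)>140)&(T[...,2]>.1)&(T[...,2]<.122)&(T[...,0]>.08)&(T[...,0]<.14)&(abs(T[...,1])<.2)
    for nm,mm in (("A",m&(T[...,1]>-.07)),("B",m&(T[...,1]<-.07))):
        X=T[mm]; 
        if len(X)>10: print(f,nm,len(X),"y",np.percentile(X[:,1],[1,99]).round(4),"x",np.percentile(X[:,0],[2,50,98]).round(4),"z",np.percentile(X[:,2],[2,50,98]).round(4))
E
```

```text
top top_24 [0.485  0.2101] -7.63 244.10696711172912 1792.0
scene scene1 [0.4853 0.2096] -7.6 156.62856629447418 1080.0
top top1 [0.485  0.2101] -7.6 241.90507510554175 1769.0
top_24 A 171 y [-0.041   0.0541] x [0.1081 0.1162 0.1229] z [0.104  0.1098 0.1148]
top_24 B 177 y [-0.1757 -0.0823] x [0.111  0.1187 0.1256] z [0.1045 0.1099 0.1143]
top_9 A 179 y [-0.0399  0.0536] x [0.1081 0.116  0.1228] z [0.1048 0.11   0.1157]
scene_9 A 378 y [-0.0449  0.0519] x [0.1056 0.1141 0.1223] z [0.1005 0.1077 0.1134]
```

```bash
cat >> h.py <<'E'
QO=np.array([.485,.210,0]); QY=np.radians(-7.6); QR=Rot.from_euler('z',QY).as_matrix()
def q2w(p): return QO+QR@np.array(p,float)
def w2q(p): return (np.array(p,float)-QO)@QR
def graspq(L,s): return q_of(TR@[-np.sin(L),0,-np.cos(L)],TR@[s*np.cos(L),0,-s*np.sin(L)])
def toteq(s): return q_of([0,0,-1],QR@[s,0,0])
def gpoint(off,L,y,s=.080): return t2w([.095+off+s*np.sin(L)-.007*np.cos(L),y,.006+s*np.cos(L)+.007*np.sin(L)])
PA=dict(off=-.002,L=np.radians(16.5),y=.005); PB=dict(off=.000,L=np.radians(17),y=-.129)
E
python3 - <<'E'
from h import *
f=lambda q:None if q is None else q.round(2).tolist()
for s in (1,-1):
    for P in (PA,PB):
        g=gpoint(**P); print(s,w2t(g).round(4),f(inverse_kinematics(g,graspq(P["L"],s))),f(inverse_kinematics(g+[0,0,.17],graspq(P["L"],s))))
    for x in (-.06,0,.06): print("  tote",x,q2w([x,0,.086]).round(3),f(inverse_kinematics(q2w([x,0,.086]),toteq(s))),f(inverse_kinematics(q2w([x,0,.27]),toteq(s))))
E
```

```text
1 [0.109  0.005  0.0847] [-0.4, 0.71, 1.27, -0.09, 1.43, -0.29] [-0.4, 0.58, 1.1, -0.09, 1.74, -0.32]
1 [ 0.1117 -0.129   0.0846] [-0.56, 0.78, 1.14, -0.13, 1.49, -0.44] [-0.56, 0.65, 0.97, -0.14, 1.78, -0.48]
  tote -0.06 [0.426 0.218 0.086] [0.33, 0.37, 1.92, -0.0, 0.85, 0.46] [0.33, 0.14, 1.7, -0.0, 1.31, 0.46]
  tote 0 [0.485 0.21  0.086] [0.28, 0.43, 1.81, -0.0, 0.91, 0.41] [0.28, 0.21, 1.6, -0.0, 1.33, 0.41]
  tote 0.06 [0.544 0.202 0.086] [0.24, 0.48, 1.69, -0.0, 0.96, 0.37] [0.24, 0.29, 1.49, -0.0, 1.36, 0.37]
-1 [0.109  0.005  0.0847] [-0.4, 0.71, 1.27, -0.09, 1.43, 2.85] [-0.4, 0.58, 1.1, -0.09, 1.74, 2.82]
-1 [ 0.1117 -0.129   0.0846] [-0.56, 0.78, 1.14, -0.13, 1.49, 2.7] [-0.56, 0.65, 0.97, -0.14, 1.78, 2.66]
  tote -0.06 [0.426 0.218 0.086] [0.33, 0.37, 1.92, -0.0, 0.85, -2.68] [0.33, 0.14, 1.7, -0.0, 1.31, -2.68]
  tote 0 [0.485 0.21  0.086] [0.28, 0.43, 1.81, -0.0, 0.91, -2.73] [0.28, 0.21, 1.6, -0.0, 1.33, -2.73]
  tote 0.06 [0.544 0.202 0.086] [0.24, 0.48, 1.69, -0.0, 0.96, -2.77] [0.24, 0.29, 1.49, -0.0, 1.36, -2.77]
```

```bash
python3 - <<'E'
from h import *
p=current_position(); servo_line(p+[0,0,.10],rate=.2)
P=PA; q=graspq(P["L"],1); g=gpoint(**P); up=TR@[np.sin(P["L"]),0,np.cos(P["L"])]
move_gripper(.036)
move_ptp(g+up*.09,q)
panel_view(tag="25")
servo_line(g+up*.035,rate=.1)
print(servo_line(g,rate=.04,contact_N=5),current_force().round(1),w2t(current_position()).round(4),current_clock())
c=capture("scene");im=c["image"];p=proj(c,current_position())[0].astype(int)
cv2.imwrite("pics/s25z.png",cv2.resize(im[p[1]-70:p[1]+50,p[0]-60:p[0]+90],None,fx=5,fy=5,interpolation=cv2.INTER_CUBIC))
E
```

```text
scene A 325 [0.113 0.027 0.097] normal [-0.988  0.011  0.151] tilt 81.3 min [ 0.082 -0.06   0.008] max [0.124 0.197 0.114]
scene B 364 [ 0.116 -0.137  0.104] normal [-0.954 -0.056  0.294] tilt 72.9 min [ 0.082 -0.199  0.015] max [ 0.126 -0.077  0.115]
top A 0
top B 0
False [-0.5  0.4 -0.5] [0.1093 0.0049 0.0849] 68.325
```

View pics/s25z.png

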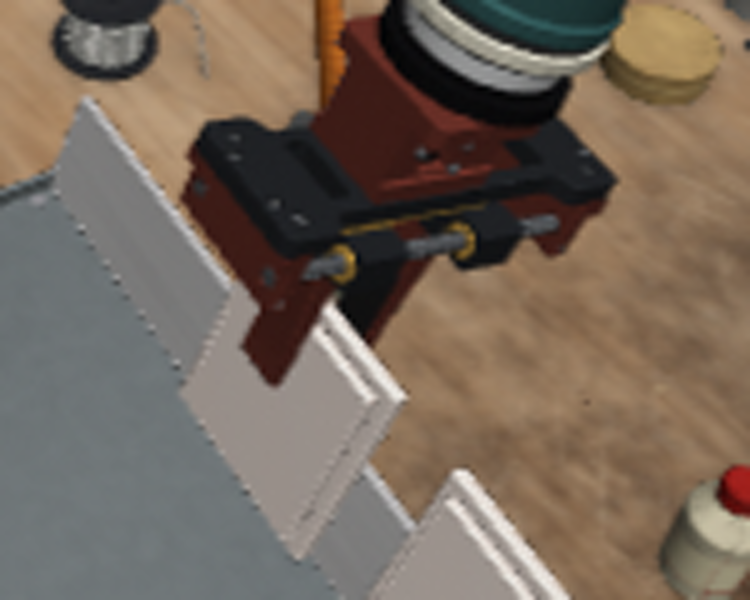

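The fingers straddle panel A, and both panels are still standing. Now I'll grip it, lift, and carry it to the tote.

```bash
python3 - <<'E'
from h import *
move_gripper(0.0); print("gap",current_finger_gap(),current_force().round(1))
p=current_position()
servo_line(p+[0,0,.03],rate=.05); print(current_force().round(1))
servo_line(p+[0,0,.19],rate=.2)
move_ptp(q2w([.06,0,.26]),toteq(1))
print("gap",current_finger_gap(),current_force().round(2),w2q(current_position()),current_clock())
for n in ("scene","top"):
    c=capture(n);np.savez(f"pics/{n}26.npz",**c);im=c["image"]; cv2.imwrite(f"pics/{n}_26.png",im)
p=proj(dict(np.load("pics/scene26.npz")),current_position())[0].astype(int);im=np.load("pics/scene26.npz")["image"]
cv2.imwrite("pics/s26z.png",cv2.resize(im[max(0,p[1]-60):p[1]+90,p[0]-70:p[0]+80],None,fx=4,fy=4,interpolation=cv2.INTER_CUBIC))
E
```

```text
gap 0.013796739078298485 [-0.1 -0.2  0.4]
[ 0.4 -0.8 -2.7]
gap 0.013982519107999929 [ 0.52  0.02 -1.89] [ 0.06087101 -0.0007714   0.25992583] 72.1333
```

View pics/s26z.png

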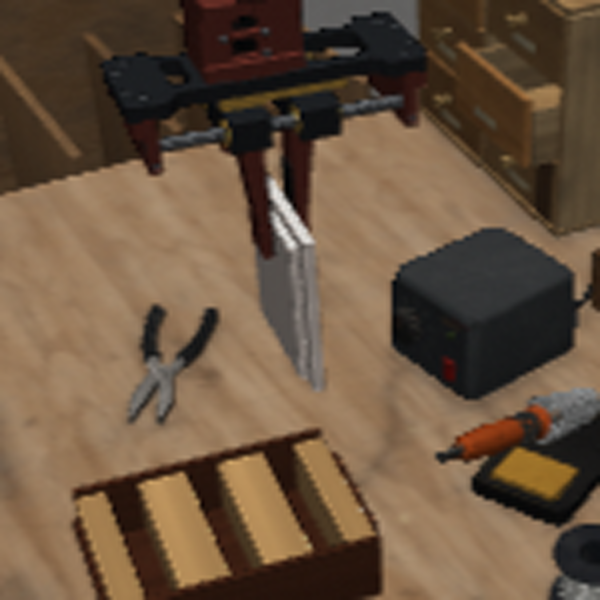

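View pics/top_26.png

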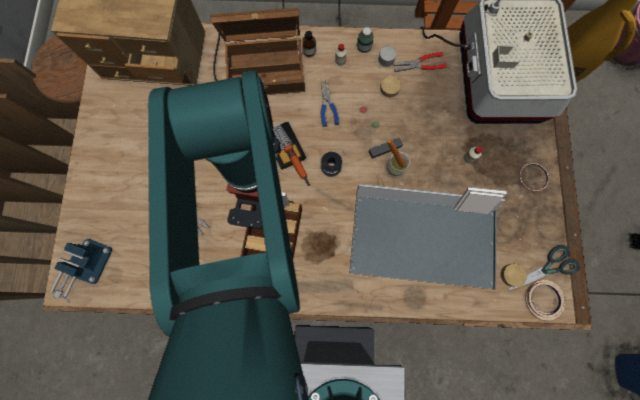

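```bash
cat >> h.py <<'E'
def tote_pts(c,zlo=.06,zhi=.30):
    P,ok=cloud(c); T=(P-QO)@QR; im=c["image"].astype(int)
    m=ok&(im.min(2)>110)&(im.max(2)-im.min(2)<30)&(T[...,2]>zlo)&(T[...,2]<zhi)&(abs(T[...,0])<.12)&(abs(T[...,1])<.08)
    return T[m]
E
python3 - <<'E'
from h import *
X=tote_pts(dict(np.load("pics/scene26.npz")))
print(len(X),np.percentile(X,[1,50,99],axis=0).round(4).tolist())
C=np.median(X,0)
# bottom edge location and back face (-x facing) slope: fit x over z,y using leftmost points
A_=np.c_[X[:,2],X[:,1],np.ones(len(X))]; w=np.ones(len(X),bool)
for _ in range(6):
    s,*_r=np.linalg.lstsq(A_[w],X[w,0],rcond=None); r=X[:,0]-A_@s; w=abs(r-np.median(r[w]))<.004
print("lean deg",np.degrees(np.arctan(s[0])),"yaw deg",np.degrees(np.arctan(s[1])),"x face at z=.18,y=0",s@[.18,0,1],w.sum())
E
```

```text
160 [[0.0537, -0.0538, 0.1868], [0.0611, -0.0435, 0.2804], [0.0665, 0.0157, 0.2906]]
lean deg 0.03062627439954757 yaw deg -0.26696113241743036 x face at z=.18,y=0 0.061814461005057275 108
```

```bash
python3 - <<'E'
from h import *
servo_line(q2w([.06,.001,.145]),rate=.15)
hit=servo_line(q2w([.06,.001,.080]),rate=.04,contact_N=6)
print(hit,w2q(current_position()).round(4),current_force().round(1),current_clock())
E
```

```text
True [0.0599 0.0008 0.086 ] [ 0.3 -0.4  4. ] 74.4667
```

```bash
python3 - <<'E'
from h import *
move_gripper(.036); p=current_position()
servo_line(p+[0,0,.06],rate=.1); servo_line(p+[0,0,.18],rate=.25)
P=PB; q=graspq(P["L"],1); g=gpoint(**P); up=TR@[np.sin(P["L"]),0,np.cos(P["L"])]
move_ptp(g+up*.14,q)
for n in ("scene","top"):
    c=capture(n);np.savez(f"pics/{n}27.npz",**c); cv2.imwrite(f"pics/{n}_27.png",c["image"])
    X=tote_pts(c,.055,.13); print(n,len(X),np.percentile(X,[1,50,99],axis=0).round(4).tolist() if len(X) else "")
    P,ok=cloud(c);T=(P-TO)@TR
    m=ok&(c["image"].min(2)>140)&(T[...,2]>.1)&(T[...,2]<.122)&(T[...,0]>.08)&(T[...,0]<.14)&(abs(T[...,1])<.2)
    X=T[m]; print(n,len(X),np.percentile(X,[1,50,99],axis=0).round(4).tolist() if len(X) else "")
print(current_clock())
E
```

```text
scene 172 [[0.0523, -0.0517, 0.0592], [0.0586, -0.0186, 0.1076], [0.0651, 0.043, 0.1173]]
scene 362 [[0.1092, -0.1803, 0.1019], [0.1178, -0.1359, 0.1089], [0.1251, -0.084, 0.1131]]
top 211 [[0.0515, -0.0468, 0.1044], [0.0579, 0.0001, 0.1133], [0.0652, 0.0487, 0.119]]
top 0 
78.5667
```

View pics/scene_27.png

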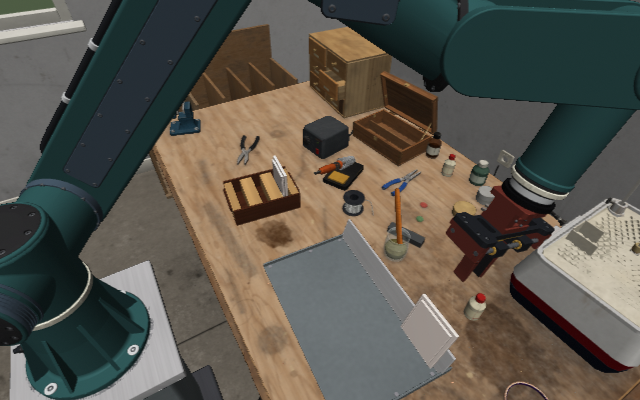

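Panel A is upright in the far slot with its top at about 0.117 m. B is still leaning where it was, so I'll fetch it.

```bash
python3 - <<'E'
from h import *
P=PB; q=graspq(P["L"],1); g=gpoint(**P); up=TR@[np.sin(P["L"]),0,np.cos(P["L"])]
servo_line(g+up*.035,rate=.15)
print(servo_line(g,rate=.05,contact_N=5),w2t(current_position()).round(4))
move_gripper(0.0); print("gap",current_finger_gap(),current_force().round(1))
p=current_position()
servo_line(p+[0,0,.03],rate=.05); print(current_force().round(1))
servo_line(p+[0,0,.19],rate=.2)
move_ptp(q2w([-.06,0,.26]),toteq(1))
print("gap",current_finger_gap(),current_force().round(2),w2q(current_position()),current_clock())
c=capture("scene");np.savez("pics/scene28.npz",**c)
X=tote_pts(c,.13,.31); print(len(X),np.percentile(X,[1,50,99],axis=0).round(4).tolist())
A_=np.c_[X[:,2],X[:,1],np.ones(len(X))]; w=np.ones(len(X),bool)
for _ in range(6):
    s,*_r=np.linalg.lstsq(A_[w],X[w,0],rcond=None); r=X[:,0]-A_@s; w=abs(r-np.median(r[w]))<.004
print("lean deg",np.degrees(np.arctan(s[0])),"yaw",np.degrees(np.arctan(s[1])))
p=proj(c,current_position())[0].astype(int);im=c["image"]
cv2.imwrite("pics/s28z.png",cv2.resize(im[max(0,p[1]-60):p[1]+90,max(0,p[0]-70):p[0]+80],None,fx=4,fy=4,interpolation=cv2.INTER_CUBIC))
E
```

```text
False [ 0.1119 -0.1291  0.0847]
gap 0.01392318450993792 [-2.   1.2  2.8]
[ 0.4  0.3 -2.2]
gap 0.013850293604277397 [ 0.57  0.16 -3.23] [-5.89860445e-02 -2.58641383e-04  2.60109147e-01] 84.6083
230 [[-0.0666, -0.0555, 0.1856], [-0.059, -0.0431, 0.2805], [-0.0533, 0.0414, 0.2911]]
lean deg 0.5902079041352254 yaw -0.9695864622583402
```

View pics/s28z.png

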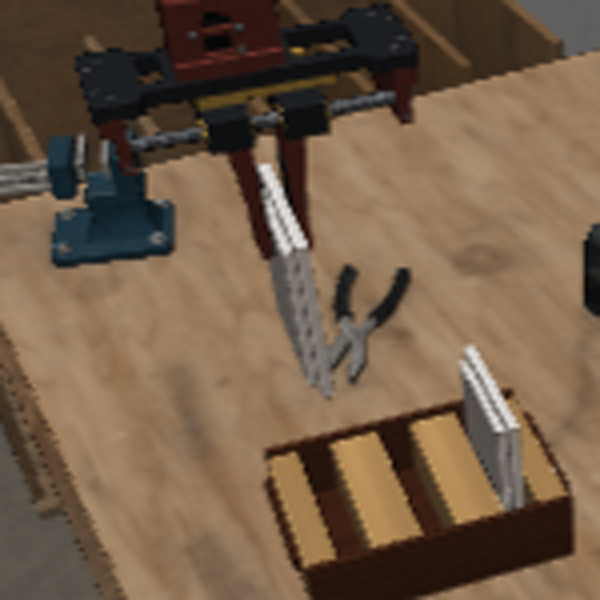

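```bash
python3 - <<'E'
from h import *
servo_line(q2w([-.06,.003,.145]),rate=.15)
hit=servo_line(q2w([-.06,.003,.080]),rate=.04,contact_N=6)
print(hit,w2q(current_position()).round(4),current_force().round(1),current_clock())
if current_position()[2]<.09:
    move_gripper(.036); p=current_position()
    servo_line(p+[0,0,.06],rate=.1); servo_line(p+[0,0,.2],rate=.25)
    move_ptp([.35,-.15,.35],q_of([0,0,-1],[1,0,0])); sleep(.5)
    for n in ("scene","top"):
        c=capture(n);cv2.imwrite(f"pics/{n}_29.png",c["image"])
        X=tote_pts(c,.06,.13)
        for sgn in (1,-1):
            Y=X[X[:,0]*sgn>0.02]; print(n,sgn,len(Y),np.percentile(Y,[1,50,99],axis=0).round(4).tolist() if len(Y)>5 else "")
    for n in ("top",):
        for qn in ("solder_spool","lead_nippers","panel_1_mid"):
            for s in spot_in(n,qn): print(qn,round(s["conf"],2),np.round(s["xy"]))
print(current_clock())
E
```

```text
True [-0.0603  0.0027  0.0864] [ 0.4 -0.4  4. ] 86.8833
scene 1 89 [[0.0522, -0.052, 0.063], [0.059, -0.0416, 0.1069], [0.0648, -0.0109, 0.1166]]
scene -1 20 [[-0.0598, -0.0517, 0.0677], [-0.0575, -0.0479, 0.1122], [-0.0547, -0.0348, 0.1176]]
top 1 203 [[0.0513, -0.0456, 0.1039], [0.058, 0.0015, 0.1137], [0.0647, 0.047, 0.1188]]
top -1 211 [[-0.0687, -0.0473, 0.0996], [-0.0618, 0.0008, 0.1136], [-0.0554, 0.0484, 0.1188]]
solder_spool 0.57 [334. 162.]
lead_nippers 0.74 [186. 215.]
panel_1_mid 0.69 [275. 213.]
91.075
```

View pics/top_29.png

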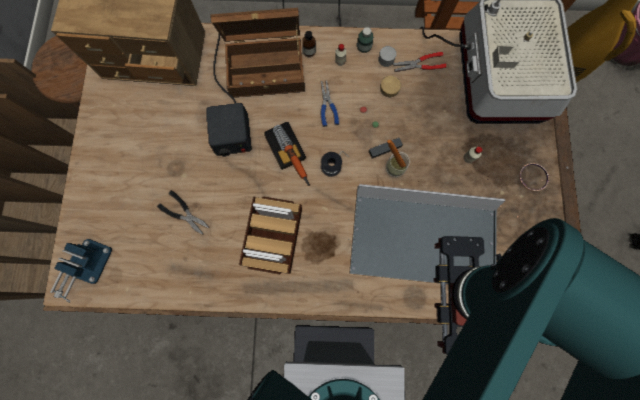

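View pics/scene_29.png

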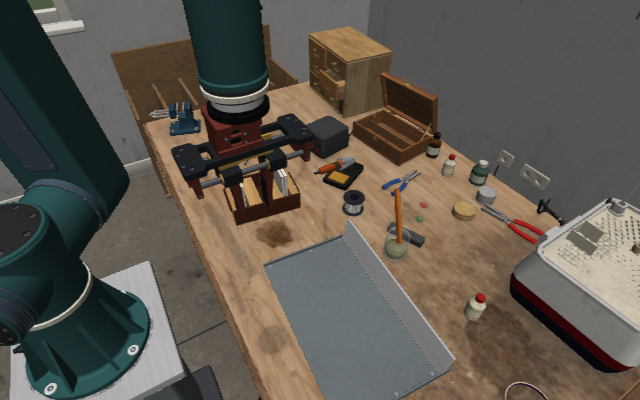

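The top view shows both panels upright in the tote's far and near slots, at about (275,210) and (263,255). Their tops are at about 0.117 m, y-offset is within about 2 mm, and the tray is empty. The spool (334,162) and nippers (186,215) haven't moved, and the arm is clear. I'll hand in now.

```bash
python3 - <<'E'
from bench import *
print(current_force(),current_clock()); close_job()
E
```

```text
[-0.15698722  0.14489993 -0.09486373] 91.075
the job is handed in; nothing more can be done
```

The job is done and handed in at about 91 s: both panels stand on edge in the tote, each in its own slot. No verdict came back. Only two of the three panels were there at the start.

**Tipping:** Both panels leaned on the fence together, about 16–20° past upright, before I moved either one. Panel A tipped on its first try. Panel B slipped back flat three times; I then opened the jaws and hooked one finger under its rim, and that worked.

**In the tote:**
- **Position:** the panels are in the slots at tote x ≈ +60 and −60 mm, with their tops about 117 mm above the bench and within about 2 mm of the tote's centre line.
- **Depth:** lowering stopped on contact with the tool at 86.0 and 86.4 mm, where 86 mm means the foot is on the slot bottom.

**Last checks:** The tray was empty, and the spool and nippers were within 2–3 pixels of their starting positions in the top view. The arm was clear with near-zero force on the tool. The final scene view was partly blocked by the arm, so for that last check I relied mainly on the top camera. No check failed, and I saw no panel knocked aside.

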